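Gauge the bore of a microscope's camera tube

TASK

Measure the bore of the microscope head's open camera tube with the telescoping gauge: lower the gauge, still locked, into the tube until its collar sits on the rim, let go of it, swing its red lever right over so the plungers spring out against the bore, then swing the lever right back to lock them. Draw the gauge out with the plungers locked at the bore's size and leave it standing upright, whole foot on the green mat; never let the plungers spring out in the open, and do not disturb the eyepiece, objective, slide box or mug.

Things in the scene. Friction and masses are not known exactly. Their poses are not given: they have to be found in the camera images.
- gauge: Steel telescoping gauge, loose, about 0.3 kg, upright. Origin at the centre of its flat foot, z up its axis. From the foot up: round head 33 mm in diameter, 40 mm tall, sharp-edged, which enters the tube; collar 46 mm in diameter, z 40 to 46 mm; flat-sided handle; fork to z 120 mm; red lock lever pivoted about the y axis at z 116 mm. Two plungers lie along y at z 20 mm. Heading varies.
- gauge_handle (a point): Point on the gauge's axis at z 85 mm, a good height to grip. The handle, z 46 to 106 mm, is 20 mm along the gauge's x and 16 mm along its y. The lever swings in the xz plane, within 7 mm of it, so grip with the fingers closing along y: the lever then stands between the fingers.
- lock_lever (a joint): Lock lever angle, rad. 0 (start) = locked: lever leans 0.55 rad from upright towards the gauge's -x. 1.1 = fully unlocked: leans 0.55 rad towards +x. It has end stops at both, stays where it is left (friction 0.03 N m, about 2 N at the tip), and holds the plungers below about 0.5 rad, firmly when at 0.
- lever_tip (a point): Centre of the red cross-bar at the lever's end (12 mm thick, 14 mm along y), 22 mm from the pivot. The lever's red top edge is 28 mm from the pivot.
- plunger_a (a joint): Travel of one brass plunger out of the head, m, 0 (start, retracted) to 0.008; the other moves equally. In the tube they meet the bore at about 0.0035. A spring pushes them out (under 1 N) whenever the lever unlocks them; locked, they resist pushing by about 10 N. Locked, they hold, creeping at most 0.02 mm/s.
- tip_a (a point): Outermost point of the plunger on the gauge's +y side.
- tip_b (a point): Outermost point of the plunger on the gauge's -y side. The tips are 29 mm apart when retracted, 36 mm at the bore's size, 45 mm fully out.
- viewing_head: White microscope viewing head, fixed to the desk: a box 100 x 92 mm (x, y), top at 60 mm, origin under its centre; two eyepiece tubes rise from its +x face to 140 mm out, top at about 85 mm; from its top stands a bright vertical tube, the camera tube. Position and heading vary.
- tube_mouth (a point): Centre of the camera tube's open mouth, in the plane of its rim, 110 mm above the desk, straight above the head's origin. Bore 36 mm in diameter, outside 50 mm, unchamfered, 50 mm deep; the gauge's head has 1.5 mm clearance all round. With the collar on the rim, the gauge's foot is 40 mm below this point.
- gauge_stand: Fixed wooden block 80 x 80 mm, 24 mm tall, with a 44 mm square recess 14 mm deep (floor at 10 mm) in which the gauge stands at the start. Origin under its centre. It and the mat may change places.
- mat_top (a point): Centre of the top face of the flat green mat, 130 x 130 mm square along its x and y, 4 mm thick, fixed on the desk, where the gauge must be left standing.
- eyepiece: Bystander: black and steel eyepiece, 34 mm in diameter, 48 mm tall, standing; origin under it.
- objective: Bystander: brass objective lens, 28 mm in diameter, 44 mm tall, standing; origin under it.
- slide_box: Bystander: blue slide box, 70 x 100 x 34 mm, origin under its centre.
- mug: Bystander: red mug, 80 mm in diameter, 90 mm tall, origin under it.
Not all that is in view belongs to the job. Of the things that look like the part that bears mat_top, the smallest one is meant.

How it is judged:
By the outcome, as a careful person would: the job done as asked, in the order asked, and still so for the second after the job is handed in, with the robot touching nothing.
It also fails if it takes over 72 s, if anything falls off the work surface, if the arm or the gripper's body presses on something with over 40 N, if the wrist force passes 120 N, or if a joint passes its speed limit or range.

ROBOT

A 6-joint arm with a two-finger parallel gripper is mounted at the origin on the work surface. World frame = base frame: x ahead of the robot, y to its left, z up, the work surface at z = 0. Lengths are in mm, angles in rad, forces in N, time in s.
With the tool pointing down it reaches from about 275 to 750 mm from the base axis. Payload 10.2 kg.
Tool frame: the origin (TCP) lies between the finger pads; the fingertips stand 17 mm ahead of it and the grasp point (between the pads) lies 2 mm behind it (tips_ahead is the distance from the TCP to the fingertips, in mm); z points along the fingers, y is the line along which they close (so a half turn about z gives the same grasp; the last joint's range is limited). The gripper opens to 85 mm and grips with 20 to 120 N. Pads are 22 mm wide; open, the fingers measure 114 mm over their backs; the gripper's body (76 mm by 85 mm) begins 54 mm behind the grasp point. The pads swing forward as they close: fully open they stand 13 mm farther back than shut.
Start: joints at [-1.425, 0.313, 1.498, -0, 1.331, -0.223], TCP at [189.248, -489.71, 222.394] pointing down, gripper open.
Joint ranges: [-2.94, 2.94], [-0.97, 2.17], [0.19, 2.56], [-1.23, 4.37], [0.02, 3.11], [-2.88, 2.88]. Speed limits (rad/s): [2.39, 2.39, 3.01, 3.14, 3.14, 3.14].

INTERFACE

Orientations are given as a unit quaternion [w, x, y, z].
In Python, from rig import sense, capture, finish_job, boxes_of, tips_ahead gives the robot as it stands.
- The arm moves only by the tool drive_tool, never from a script. Its argument "commands" is text: rows parted by semicolons, each of 7 numbers parted by spaces: the shift along the world's x, y, z in units of 0.1 m (1.0 is 0.1 m), then the turn, a rotation vector about the world's x, y, z in units of pi/4 rad (1.0 is pi/4 rad), then the opening in per cent of the stroke, from 0 (shut) to 100 (fully open). A call has 1 to 20 rows; each row shifts and turns the commanded pose from where the row before left it; what a row does not reach is not made up. A row lasts 1/12 s, in which the tool goes at most 41.7 mm and 7.16 degrees, less where a joint would pass 70% of its speed; a pose out of reach is approached as far as the arm can. A call with a number of a shift or a turn outside -1 to 1 is refused whole. A call with a gripper value outside its range is refused whole. The fingers move at their own pace and stop on an object; "force" is the grip in N (left out, the last holds). Time passes only in rows, so rows that do not move let the fingers close. It gives the time, the measured TCP pose, the force, the opening and the grip force at its end, in the units of the state.
- sense(): the state, without advancing time (a new reading comes with each control period).
- capture(name): name is "scene" or "top" or "wrist"; returns a dict with "pixels" (384x512x3 uint8, blue, green, red), "fov_y" (degrees; the focal length in pixels is half the picture's height over the tangent of half this angle, whatever the lens; pixels are square), "cx", "cy" (the principal point, pixels), "position" and "attitude" of the camera in the world; the wrist camera has in their place "tool_from_camera" (4x4, takes a point from camera to tool coordinates, whose origin is the TCP and whose axes are the flange's). Camera axes: x right, y down, z forward; pixel columns grow to the right and rows downward; lengths in mm; the calibration is good to about 2 mm. A picture is of the moment at which its call begins: read the wrist's pose just before it. There is no depth.
- finish_job(): hands the job in; it is judged then, once.
Trained networks look in a picture, given as the dict that the camera call returned (one of the last four; its "shot" number tells which), for a name from the list of things; names that differ only in an ending like _2 or _b are one class to them, and where a whole thing is asked for, a point or a joint stands for the part that bears it (a point fixed in the world has none). Each returns a list of dicts, best first, with "confidence" (0 to 1); they miss things now and then, are a little off and sometimes report something else, mostly with a low value. They report only what shows in the picture. A call takes as long as a camera call. They do not tell look-alikes from the thing itself.
- boxes_of(picture, name): "position" ([column, row] in pixels, amid what is visible of it).
The state is a dict: "time_s": time; "joints": joint angles; "dq": joint speeds; "tau": joint torques, N m; "eef_pos": TCP position; "ee_rot": TCP orientation; "force": force on the tool from outside, world axes, zero at the start; "wrist_torque": the same for the moment, N m; "grip_width": opening from 0.0 (shut) to 1.0 (fully open); "grip_force": force on a finger pad.
Only numpy, scipy, OpenCV 4.12 (cv2) and the standard library are available. Lean on these libraries where they do the work, as an engineer would, in place of code of your own. Each camera call takes 0.05 s, during which the arm holds its last target. There are 200 camera calls.

## Working session

There is one attempt and no reset: what is moved stays moved. The work goes in short steps, Python scripts to look and compute and a tool call to move; the robot and the scene stay as the last step left them, time stands still between calls to the robot, and variables do not carry over. Pictures are saved under pics/ and viewed, at most 10 in all, crops included, and the job is handed in when it is done.

Besides the shell and the picture viewer there is one more tool, called after ">>>" by a JSON object that holds its "method" and its "body", one argument or row to a line. drive_tool: Moves the arm, as the interface text tells. Shifts and turns lie within -1 to 1; 1 stands for 0.1 m of shift or pi/4 rad of turn. Its arguments: {"type":"object","properties":{"commands":{"type":"string"},"force":{"type":"number"}},"required":["commands"]}

```bash
ls; mkdir -p pics
cat > h.py <<'E'
import numpy as np, cv2
from scipy.spatial.transform import Rotation as R
from rig import sense, capture, finish_job, boxes_of, tips_ahead
def rot(q):
    q=np.array(q,float)
    return q if q.shape==(3,3) else R.from_quat(q[[1,2,3,0]]).as_matrix()
def shot(name):
    s=sense(); p=capture(name)
    if name=="wrist":
        T=np.eye(4); T[:3,:3]=rot(s["ee_rot"]); T[:3,3]=s["eef_pos"]
        p["M"]=T@np.array(p["tool_from_camera"])
    else:
        M=np.eye(4); M[:3,:3]=rot(p["attitude"]); M[:3,3]=p["position"]; p["M"]=M
    p["f"]=p["pixels"].shape[0]/2/np.tan(np.radians(p["fov_y"])/2)
    return p
def ray(p,uv):
    d=np.array([(uv[0]-p["cx"])/p["f"],(uv[1]-p["cy"])/p["f"],1.]); d=p["M"][:3,:3]@d
    return p["M"][:3,3],d/np.linalg.norm(d)
def atz(p,uv,z):
    o,d=ray(p,uv); return o+d*(z-o[2])/d[2]
def proj(p,X):
    c=np.linalg.inv(p["M"])@np.append(X,1); return np.array([p["cx"]+p["f"]*c[0]/c[2],p["cy"]+p["f"]*c[1]/c[2]])
def tri(obs):
    A=np.zeros((3,3));b=np.zeros(3);L=[]
    for p,uv in obs:
        o,d=ray(p,uv);P=np.eye(3)-np.outer(d,d);A+=P;b+=P@o;L.append((P,o))
    X=np.linalg.solve(A,b); return X,[round(float(np.linalg.norm(P@(X-o))),1) for P,o in L]
E
cat > a.py <<'E'
from h import *
np.set_printoptions(precision=1,suppress=True)
print(sense()); 
S=shot("scene");T=shot("top");W=shot("wrist")
for p,n in((S,"scene"),(T,"top"),(W,"wrist")):
    print(n,p["f"],p["cx"],p["cy"],p["M"][:3,3],p["pixels"].shape)
    cv2.imwrite(f"pics/{n}0.png",p["pixels"])
for n in ["gauge","gauge_handle","lever_tip","lock_lever","tip_a","viewing_head","tube_mouth","gauge_stand","mat_top","eyepiece","objective","slide_box","mug"]:
    for p,m in((S,"S"),(T,"T"),(W,"W")):
        try: print(n,m,[(np.round(b["position"]).tolist(),round(b["confidence"],2), atz(p,b["position"],0).round()[:2].tolist()) for b in boxes_of(p,n)[:4]])
        except Exception as e: print(n,m,e)
cv2.imwrite("pics/both.png",cv2.resize(np.hstack([S["pixels"],T["pixels"]]),(800,300)))
E
python3 a.py
```

```text
pics
{'time_s': 0.0, 'joints': array([-1.4,  0.3,  1.5,  0. ,  1.3, -0.2]), 'dq': array([ 0.,  0.,  0.,  0.,  0., -0.]), 'tau': array([ -0. , -41.2, -26. ,  -0. ,   0. ,   0. ]), 'eef_pos': array([ 189.2, -489.4,  221.8]), 'ee_rot': array([-0. ,  1. ,  0.2,  0. ]), 'force': array([ 0.2,  0.1, -0.2]), 'wrist_torque': array([ 0., -0.,  0.]), 'grip_force': 0.0, 'grip_width': 0.998694342254337}
scene 416.1708722151283 254.69566830962472 190.26506055648738 [1116.2  878.1  771. ] (384, 512, 3)
top 369.31204326462574 253.28251161897109 188.2824388695303 [ 239.2   80.2 1363.8] (384, 512, 3)
wrist 304.9851207956525 262.5162163927141 194.00191027772942 [ 256.7 -463.8  372.9] (384, 512, 3)
gauge S [([174.0, 161.0], 0.6, [432.0, -415.0])]
gauge T [([359.0, 181.0], 0.57, [503.0, -300.0])]
gauge W []
gauge_handle S [([177.0, 162.0], 0.66, [429.0, -404.0])]
gauge_handle T [([364.0, 183.0], 0.49, [497.0, -321.0])]
gauge_handle W []
lever_tip S []
lever_tip T []
lever_tip W []
lock_lever S []
lock_lever T []
lock_lever W []
tip_a S []
tip_a T [([294.0, 156.0], 0.71, [601.0, -59.0])]
tip_a W []
viewin
[... 503 characters left out ...]
20.0]), ([305.0, 255.0], 0.64, [427.0, 292.0])]
mat_top T [([203.0, 201.0], 0.93, [428.0, 285.0]), ([139.0, 163.0], 0.88, [577.0, 530.0]), ([202.0, 269.0], 0.81, [182.0, 283.0]), ([291.0, 158.0], 0.52, [591.0, -48.0])]
mat_top W []
eyepiece S [([212.0, 183.0], 0.45, [411.0, -188.0])]
eyepiece T [([325.0, 198.0], 0.62, [438.0, -170.0])]
eyepiece W []
objective S []
objective T [([235.0, 206.0], 0.4, [413.0, 164.0])]
objective W []
slide_box S [([231.0, 289.0], 0.84, [665.0, 267.0])]
slide_box T [([208.0, 131.0], 0.76, [701.0, 268.0])]
slide_box W []
mug S [([127.0, 183.0], 0.97, [648.0, -371.0]), ([212.0, 185.0], 0.17, [421.0, -175.0])]
mug T [([362.0, 134.0], 0.86, [688.0, -322.0])]
mug W []
```

View pics/both.png

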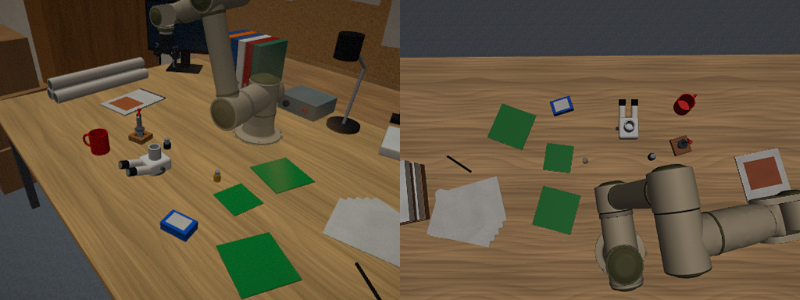

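```bash
cat > b.py <<'E'
from h import *
T=cv2.imread("pics/top0.png");S=cv2.imread("pics/scene0.png")
a=cv2.resize(T[120:300,100:400],None,fx=2,fy=2,interpolation=cv2.INTER_CUBIC)
cv2.imwrite("pics/c1.png",a)
# green mats: areas
for n,im in(("T",T),("S",S)):
    m=cv2.inRange(cv2.cvtColor(im,cv2.COLOR_BGR2HSV),(35,60,30),(90,255,255))
    c,_=cv2.findContours(m,0,2)
    for k in c:
        if cv2.contourArea(k)>150: print(n,cv2.minAreaRect(k),cv2.contourArea(k))
E
python3 b.py
```

```text
T ((199.9346160888672, 268.5730895996094), (50.51853561401367, 51.83412170410156), 15.255120277404785) 2499.0
T ((202.3699951171875, 201.91000366210938), (34.93107604980469, 35.0724983215332), 8.13010311126709) 1141.0
T ((142.5, 161.5), (48.572078704833984, 47.86983108520508), 20.556047439575195) 2141.5
S ((331.0, 336.0000305175781), (74.67472076416016, 92.0872802734375), 72.34988403320312) 5381.5
S ((304.6198425292969, 253.76368713378906), (36.828460693359375, 53.62886047363281), 65.55604553222656) 1366.0
S ((361.16845703125, 223.6399383544922), (41.533302307128906, 74.71923065185547), 75.25643920898438) 1990.5
S ((343.2838134765625, 73.70270538330078), (41.330081939697266, 52.97529220581055), 8.972625732421875) 1627.5
```

View pics/c1.png

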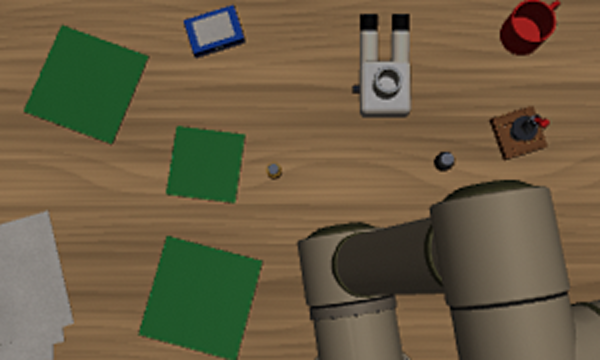

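Three green mats show in the top picture, at (143,161), (202,202) and (200,269). The (202,202) one is about 35 px ≈ 129 mm across and the others about 50 px, so it is the smallest and the one meant; the crop confirms it. The gauge is in its stand at top (362,184), and the camera tube at (292,160). I'll move closer and look from the wrist.

>>> {"method": "drive_tool", "body": {
  "commands": "0.25 0.2 0.15 0 0 0 100;0.25 0.2 0.15 0 0 0 100;0.25 0.2 0.15 0 0 0 100;0.25 0.2 0.15 0 0 0 100;0.25 0.2 0.15 0 0 0 100;0.25 0.2 0.15 0 0 0 100;0.25 0.2 0.15 0 0 0 100;0.25 0.2 0 0 0 0 100;0 0 0 0 0 0 100;0 0 0 0 0 0 100"
}}

```text
time_s: 2.93
eef_pos: [390.0, -328.9, 327.4]
ee_rot: [0.0, 0.983, 0.185, -0.0]
force: [0.3, -0.5, 0.2]
grip_width: 1.001
grip_force: 0.0
```

```bash
cat > c.py <<'E'
from h import *
import sys
tag=sys.argv[1]
np.set_printoptions(precision=1,suppress=True)
s=sense();print(s["eef_pos"],s["ee_rot"],s["joints"])
W=shot("wrist")
print("cam",W["M"])
for n in ["gauge","gauge_handle","lever_tip","lock_lever","viewing_head","tube_mouth","gauge_stand","mat_top"]:
    print(n,[(np.round(b["position"]).tolist(),round(b["confidence"],2)) for b in boxes_of(W,n)[:2]])
np.savez(f"w_{tag}.npz",M=W["M"],f=W["f"],cx=W["cx"],cy=W["cy"],pixels=W["pixels"])
cv2.imwrite(f"pics/w_{tag}.png",W["pixels"])
E
python3 c.py 1
```

```text
[ 390.  -328.9  327.4] [ 0.   1.   0.2 -0. ] [-0.9  0.2  1.3 -0.   1.6  0.3]
cam [[   0.4   -0.9   -0.3  457.4]
 [  -0.9   -0.3   -0.1 -302.9]
 [   0.     0.3   -1.   478.4]
 [   0.     0.     0.     1. ]]
gauge [([265.0, 88.0], 0.92)]
gauge_handle [([124.0, 0.0], 0.75), ([263.0, 81.0], 0.6)]
lever_tip [([267.0, 88.0], 0.65)]
lock_lever [([267.0, 92.0], 0.47)]
viewing_head [([246.0, 88.0], 0.25)]
tube_mouth [([125.0, 1.0], 0.48)]
gauge_stand [([248.0, 91.0], 0.8)]
mat_top []
```

>>> {"method": "drive_tool", "body": {
  "commands": "0.3 0.1 0.1 0 0 0 100;0.3 0.1 0.1 0 0 0 100;0.3 0 0.1 0 0 0 100;0 0 0 0 0 0 100;0 0 0 0 0 0 100"
}}

```text
time_s: 3.8
eef_pos: [480.0, -309.7, 356.9]
ee_rot: [-0.0, 0.983, 0.184, -0.0]
force: [-0.1, -0.9, -0.9]
grip_width: 1.004
grip_force: 0.0
```

```bash
python3 c.py 2; python3 -c "
import cv2,numpy as np
a=cv2.imread('pics/w_1.png')[0:220,110:410];b=cv2.imread('pics/w_2.png')
cv2.imwrite('pics/w12.png',np.hstack([cv2.resize(a,(400,293)),cv2.resize(b,(391,293))]))"
```

```text
[ 480.  -309.7  356.9] [-0.   1.   0.2 -0. ] [-0.8  0.4  1.1 -0.   1.7  0.4]
cam [[   0.4   -0.9   -0.3  547.4]
 [  -0.9   -0.3   -0.1 -283.8]
 [  -0.     0.3   -1.   507.9]
 [   0.     0.     0.     1. ]]
gauge [([254.0, 154.0], 0.74)]
gauge_handle [([257.0, 149.0], 0.97)]
lever_tip [([253.0, 167.0], 0.5)]
lock_lever []
viewing_head [([105.0, 35.0], 0.59)]
tube_mouth [([105.0, 28.0], 0.71)]
gauge_stand [([252.0, 135.0], 0.82)]
mat_top []
```

View pics/w12.png

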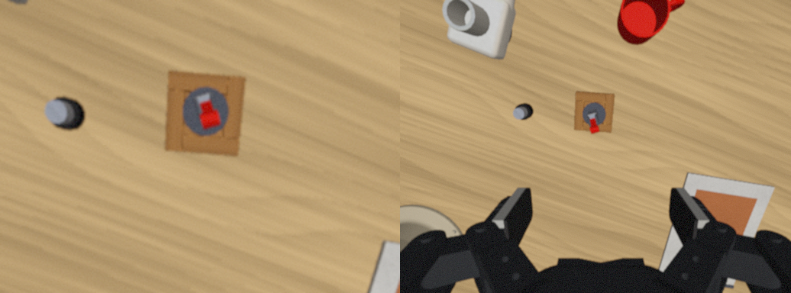

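The wrist pictures show the gauge in its block, at (267,88) in the first and (254,150) in the second. The red lever leans towards image-down. The tube mouth is at (105,25) in the second. I'll segment these for precision.

```bash
cat > d.py <<'E'
from h import *
np.set_printoptions(precision=1,suppress=True)
def load(t):
    z=np.load(f"w_{t}.npz"); return {k:(z[k] if z[k].ndim else float(z[k])) for k in z.files}
def segs(p,c,r=45):
    hsv=cv2.cvtColor(p["pixels"],cv2.COLOR_BGR2HSV); im=p["pixels"].astype(int)
    roi=np.zeros(hsv.shape[:2],np.uint8); cv2.circle(roi,(int(c[0]),int(c[1])),r,255,-1)
    out={}
    red=((im[...,2]>110)&(im[...,2]>2.5*im[...,1])).astype(np.uint8)*255&roi
    gry=((hsv[...,1]<80)).astype(np.uint8)*255&roi
    blk=255-cv2.inRange(hsv,(0,0,140),(40,255,255))&roi
    for n,m in(("red",red),("grey",gry),("block",blk)):
        cs,_=cv2.findContours(m,0,2)
        if not cs: continue
        k=cv2.convexHull(max(cs,key=cv2.contourArea)); out[n]=k
        print(n,cv2.minAreaRect(k),"enc",cv2.minEnclosingCircle(k), cv2.contourArea(k))
    return out
if __name__=="__main__":
    A,B=load(1),load(2)
    vis=[]
    for p,c in((A,(265,85)),(B,(254,147))):
        o=segs(p,c); im=p["pixels"].copy()
        x,y=c; crop=im[max(0,y-45):y+45,x-45:x+45]; big=cv2.resize(crop,None,fx=4,fy=4,interpolation=cv2.INTER_CUBIC)
        for n,k in o.items():
            cv2.polylines(big,[((k-[x-45,max(0,y-45)])*4+2).astype(np.int32)],True,{"red":(255,0,255),"grey":(255,255,0),"block":(0,255,0)}[n],1)
        vis.append(big)
    cv2.imwrite("pics/seg.png",np.hstack(vis))
E
python3 d.py
```

```text
red ((266.21697998046875, 85.5094223022461), (18.95575714111328, 13.873414993286133), 74.05460357666016) enc ((265.63726806640625, 86.12744903564453), 10.218830108642578) 214.0
grey ((263.5, 83.0), (36.0, 33.0), 90.0) enc ((263.5992431640625, 83.15267181396484), 18.206737518310547) 954.5
block ((264.0, 83.5), (37.0, 34.0), 90.0) enc ((262.7055358886719, 82.30773162841797), 21.22695541381836) 1084.0
red ((253.11766052246094, 164.47059631347656), (17.46256446838379, 11.156637191772461), 75.96376037597656) enc ((253.0, 165.0), 9.219644546508789) 150.5
grey ((253.75003051757812, 149.2500457763672), (29.698482513427734, 28.991374969482422), 45.0) enc ((253.5, 149.5), 15.508162498474121) 689.0
block ((254.0, 149.5), (31.0, 30.0), 90.0) enc ((252.88919067382812, 149.99168395996094), 17.11956214904785) 778.0
```

View pics/seg.png

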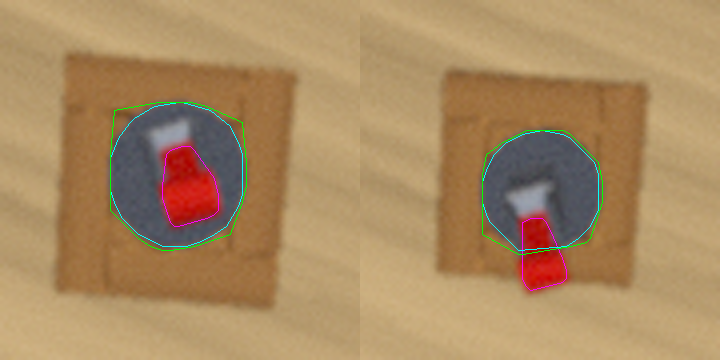

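The segmentation fits: collar centres are (263.5,83) and (253.5,149), and the cross-bar is at (267.5,90) and (255,168).

```bash
cat > e.py <<'E'
from d import *
A,B=load(1),load(2)
print("collar",tri([(A,(263.6,83.1)),(B,(253.6,149.2))]), atz(A,(263.6,83.1),56),atz(B,(253.6,149.2),56))
print("tip",tri([(A,(267.5,89.8)),(B,(255,168))]),atz(A,(267.5,89.8),145),atz(B,(255,168),145))
# block corners crop->full
ca=np.array([[66,54],[297,70],[275,307],[55,290]])/4+[220,40]
cb=np.array([[443-360,72],[649-360,86],[631-360,286],[437-360,271]])/4+[209,102]
for p,c in((A,ca),(B,cb)):
    X=np.array([atz(p,q,24)[:2] for q in c]); print("block",X.mean(0),np.linalg.norm(X-np.roll(X,1,0),axis=1),np.degrees(np.arctan2(*(X[1]-X[0])[::-1])))
print("blocktri",tri([(A,ca.mean(0)),(B,cb.mean(0))]))
print("fork top", [tri([(A,(220+168/4,40+133/4)),(B,(209+(525-360)/4,102+195/4))])])
print("mouth B",atz(B,(105,25),110))
E
python3 e.py
```

```text
collar (array([ 481.9, -295. ,   54. ]), [0.0, 0.0]) [ 481.8 -295.    56. ] [ 482.2 -294.9   56. ]
tip (array([ 472.5, -302.8,  135.4]), [0.0, 0.0]) [ 472.1 -302.8  145. ] [ 474.4 -302.4  145. ]
block [ 480.2 -295.3] [78.2 79.3 79.1 79.6] -72.31823973145895
block [ 480.7 -295.2] [78.4 79.8 79.4 78.7] -72.54280713568879
blocktri (array([ 481.2, -294.9,   21.6]), [0.0, 0.0])
fork top [(array([ 487.3, -290.4,  114.7]), [0.3, 0.3])]
mouth B [562.7 -80.3 110. ]
```

>>> {"method": "drive_tool", "body": {
  "commands": "0.02 0.05 -0.35 0 0 0.14 60;0 0.05 -0.35 0 0 0.14 60;0 0.05 -0.35 0 0 0.14 60;0 0 -0.2 0 0 0 60;0 0 0 0 0 0 60;0 0 0 0 0 0 60"
}}

```text
time_s: 4.75
eef_pos: [481.2, -294.8, 232.8]
ee_rot: [-0.0, 0.94, 0.342, -0.0]
force: [-0.2, 0.3, 2.1]
grip_width: 0.6
grip_force: 0.0
```

```bash
cat > g.py <<'E'
from h import *
import sys
np.set_printoptions(precision=3,suppress=True)
s=sense();print(s["eef_pos"],rot(s["ee_rot"])[:,:2].T)
W=shot("wrist")
np.savez(f"w_{sys.argv[1]}.npz",M=W["M"],f=W["f"],cx=W["cx"],cy=W["cy"],pixels=W["pixels"])
for X in ([482,-295,56],[482,-295,130]): print(proj(W,X))
cv2.imwrite(f"pics/w_{sys.argv[1]}.png",W["pixels"])
E
python3 g.py 3
```

```text
[ 481.174 -294.781  232.764] [[ 0.766  0.643 -0.   ]
 [ 0.643 -0.766 -0.001]]
[262.94  171.715]
[263.05  190.047]
```

View pics/w_3.png

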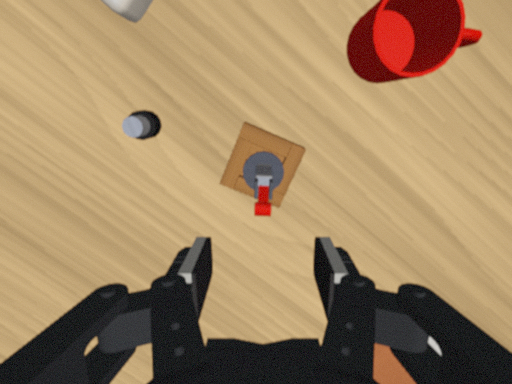

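The wrist view shows the gauge collar at (263.5,171.5), which matches my prediction, and the lever lies exactly along the image vertical, so the heading of 40° is right. I'll go down and grip.

>>> {"method": "drive_tool", "body": {
  "commands": "0.01 0 -0.35 0 0 0 60;0 0 -0.35 0 0 0 60;0 0 -0.3 0 0 0 60;0 0 -0.2 0 0 0 60;0 0 -0.14 0 0 0 60;0 0 0 0 0 0 60;0 0 0 0 0 0 10;0 0 0 0 0 0 10;0 0 0 0 0 0 10;0 0 0 0 0 0 10;0 0 0 0 0 0 10;0 0 0 0 0 0 10",
  "force": 40
}}

```text
time_s: 5.8
eef_pos: [482.8, -295.2, 100.4]
ee_rot: [0.001, 0.94, 0.342, 0.001]
force: [-1.8, 0.4, 5.3]
grip_width: 0.177
grip_force: 39.4
```

```bash
cat > s.py <<'E'
from h import *
np.set_printoptions(precision=3,suppress=True)
s=sense();print(s["time_s"],s["eef_pos"],rot(s["ee_rot"]).T,s["force"],s["wrist_torque"],s["grip_width"]*85,s["grip_force"])
E
python3 s.py
```

```text
5.8 [ 482.8   -295.243  100.42 ] [[ 0.766  0.643  0.   ]
 [ 0.643 -0.766  0.003]
 [ 0.002 -0.002 -1.   ]] [-1.815  0.355  5.261] [0.229 0.349 0.022] 15.005317502356167 39.41876448690891
```

>>> {"method": "drive_tool", "body": {
  "commands": "0 0 0.1 0 0 0 10;0 0 0.2 0 0 0 10;0 0 0.3 0 0 0 10;0 0 0.3 0 0 0 10;0 0 0.3 0 0 0 10;0 0.1 0.3 0 0 0 10;0.05 0.2 0 0 0 0 10;0.05 0.3 0 0 0 0 10;0.05 0.3 0 0 0 0 10;0.05 0.3 0 0 0 0 10;0.05 0.2 0 0 0 0 10;0.05 0.2 0 0 0 0 10;0 0 0 0 0 0 10;0 0 0 0 0 0 10;0 0 0 0 0 0 10"
}}

```text
time_s: 7.05
eef_pos: [512.1, -135.2, 249.0]
ee_rot: [0.0, 0.94, 0.342, 0.0]
force: [0.5, -0.3, -3.0]
grip_width: 0.182
grip_force: 39.5
```

```bash
python3 s.py; python3 g.py 4
```

```text
7.05 [ 512.146 -135.191  248.969] [[ 0.766  0.643 -0.   ]
 [ 0.643 -0.766  0.001]
 [ 0.    -0.001 -1.   ]] [ 0.482 -0.31  -3.014] [-0.023 -0.084  0.03 ] 15.474915319666211 39.468059465289116
[ 512.146 -135.191  248.969] [[ 0.766  0.643 -0.   ]
 [ 0.643 -0.766  0.001]]
[343.41  266.753]
[361.702 303.471]
```

View pics/w_4.png

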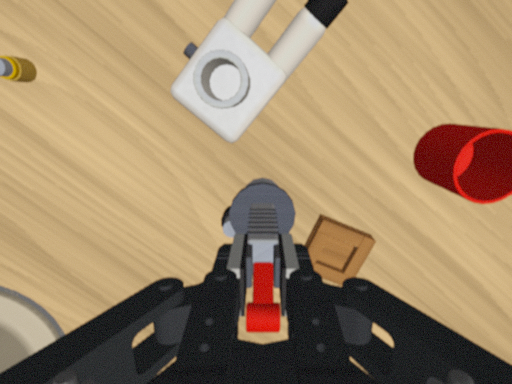

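The wrist view shows the gauge held (collar at (262,212), lever locked) and the tube mouth at about (221,78). I'll fit the ring here, then take a second view from closer.

>>> {"method": "drive_tool", "body": {
  "commands": "0 0.1 0 0 0 0 10;0 0.15 0 0 0 0 10;0 0.1 0 0 0 0 10;0 0 0 0 0 0 10;0 0 0 0 0 0 10;0 0 0 0 0 0 10"
}}

```text
time_s: 7.6
eef_pos: [512.3, -100.1, 248.4]
ee_rot: [0.0, 0.94, 0.342, -0.0]
force: [-0.5, -0.3, -3.5]
grip_width: 0.179
grip_force: 39.5
```

```bash
python3 g.py 5
cat > m.py <<'E'
from d import *
def fit(t,X,r0=25.,r1=18.,save=None):
    # refine centre: maximise edge gradient along projected circles of the rim (outer r0, bore r1) at z=110
    p=load(t); g=cv2.GaussianBlur(cv2.cvtColor(p["pixels"],cv2.COLOR_BGR2GRAY),(0,0),1).astype(np.float32)
    gx=cv2.Sobel(g,cv2.CV_32F,1,0);gy=cv2.Sobel(g,cv2.CV_32F,0,1)
    th=np.linspace(0,2*np.pi,72,endpoint=False)
    def score(c,ret=False):
        tot=[]
        for r,s in((r0,1),(r1,-1)):
            P=np.array([proj(p,[c[0]+r*np.cos(a),c[1]+r*np.sin(a),110]) for a in th])
            ctr=P.mean(0); n=(P-ctr); n/=np.linalg.norm(n,axis=1)[:,None]
            x=P[:,0].astype(np.float32)[None];y=P[:,1].astype(np.float32)[None]
            v=cv2.remap(gx,x,y,1)[0]*n[:,0]+cv2.remap(gy,x,y,1)[0]*n[:,1]
            tot.append((v,P))
        if ret: return tot
        return np.mean(np.abs(tot[0][0]))+np.mean(np.abs(tot[1][0]))
    best=max(((score((X[0]+dx,X[1]+dy)),X[0]+dx,X[1]+dy) for dx in np.arange(-12,12.1,1) for dy in np.arange(-12,12.1,1)))
    best=max(((score((best[1]+dx,best[2]+dy)),best[1]+dx,best[2]+dy) for dx in np.arange(-1,1.1,.2) for dy in np.arange(-1,1.1,.2)))
    c=proj(p,[best[1],best[2],110]); 
    if save:
        im=p["pixels"]; x,y=map(int,c); y0=max(0,y-45);crop=cv2.resize(im[y0:y+45,x-45:x+45],None,fx=4,fy=4,interpolation=cv2.INTER_CUBIC)
        for v,P in score(best[1:],True): cv2.polylines(crop,[((P-[x-45,y0])*4+2).astype(np.int32)],True,(0,0,255),1)
        save.append(crop)
    return best,c,p
if __name__=="__main__":
    import sys
    obs=[];S=[]
    for t in sys.argv[1:]:
        X0=atz(load(4),(221,78),110)
        b,c,p=fit(t,X0,save=S); print(t,np.array(b),c); obs.append((p,c))
    if len(obs)>1: print(tri(obs))
    h=min(s.shape[0] for s in S); cv2.imwrite("pics/m.png",np.hstack([s[:h] for s in S]))
E
python3 m.py 4 5
```

```text
[ 512.261 -100.095  248.418] [[ 0.766  0.643 -0.   ]
 [ 0.643 -0.766  0.   ]]
[363.102 282.675]
[385.373 322.244]
4 [166.9 559.2 -46.7] [220.   79.3]
5 [177.1 559.8 -47.1] [251.2 105.5]
(array([559.6, -47.2, 113.3]), [0.3, 0.3])Traceback (most recent call last):
  File "m.py", line 32, in <module>
    h=min(s.shape[0] for s in S); cv2.imwrite("pics/m.png",np.hstack([s[:h] for s in S]))
ValueError: min() iterable argument is empty
```

>>> {"method": "drive_tool", "body": {
  "commands": "0.1 0.12 0 0 0 0 10;0.15 0.16 0 0 0 0 10;0.15 0.16 0 0 0 0 10;0.07 0.09 -0.1 0 0 0 10;0 0 -0.15 0 0 0 10;0 0 -0.1 0 0 0 10;0 0 0 0 0 0 10;0 0 0 0 0 0 10;0 0 0 0 0 0 10"
}}

```text
time_s: 8.4
eef_pos: [559.3, -47.3, 214.0]
ee_rot: [0.0, 0.94, 0.342, 0.0]
force: [-0.5, -0.7, -1.7]
grip_width: 0.177
grip_force: 39.5
```

```bash
sed -i 's/if save:/if save is not None:/' m.py; python3 s.py; python3 g.py 6; python3 m.py 4 5 6
cat > n.py <<'E'
from d import *
import sys
p=load(sys.argv[1]); s=sense();e=s["eef_pos"]
im=p["pixels"].copy()
th=np.linspace(0,2*np.pi,73)
for off,r,col in((-44.4,23,(0,0,255)),(-90.4,16.5,(0,255,0)),(-50.4,23,(0,0,255))):
    P=np.array([proj(p,[e[0]+r*np.cos(a),e[1]+r*np.sin(a),e[2]+off]) for a in th])
    cv2.polylines(im,[(P*16).astype(np.int32)],False,col,1,cv2.LINE_AA,4)
for r in(18,25):
    P=np.array([proj(p,[559.6+r*np.cos(a),-47.1+r*np.sin(a),110]) for a in th])
    cv2.polylines(im,[(P*16).astype(np.int32)],False,(255,0,255),1,cv2.LINE_AA,4)
cv2.imwrite("pics/n.png",cv2.resize(np.hstack([p["pixels"][110:300,200:330],im[110:300,200:330]]),None,fx=3,fy=3,interpolation=cv2.INTER_CUBIC))
E
python3 n.py 6
```

```text
8.4 [559.334 -47.283 214.027] [[ 0.766  0.643  0.   ]
 [ 0.643 -0.766  0.001]
 [ 0.001 -0.    -1.   ]] [-0.452 -0.701 -1.727] [-0.03  -0.035  0.01 ] 15.050523011430641 39.45476330816746
[559.334 -47.283 214.027] [[ 0.766  0.643  0.   ]
 [ 0.643 -0.766  0.001]]
[374.778 347.661]
[400.735 403.846]
4 [166.9 559.2 -46.7] [220.   79.3]
5 [177.1 559.8 -47.1] [251.2 105.5]
6 [137.6 564.6 -41.9] [261.2 181.9]
(array([559.4, -45.2,  89.5]), [1.7, 1.4, 1.1])
```

View pics/n.png

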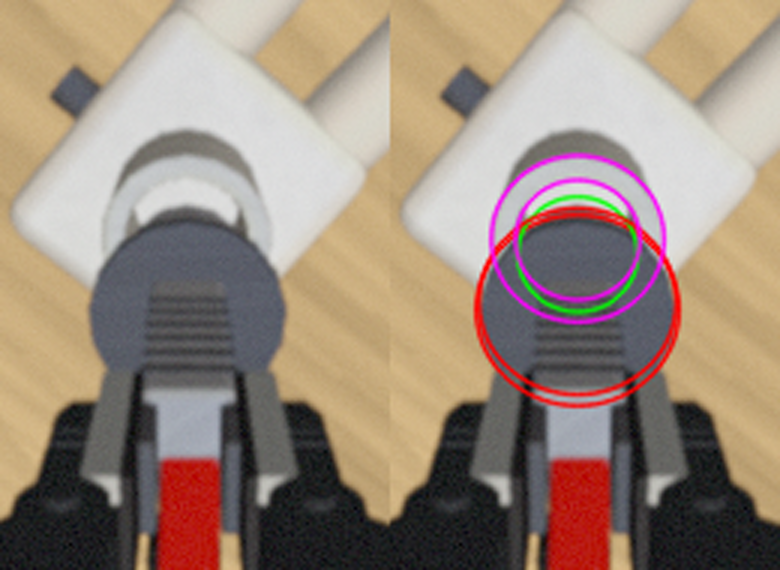

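The picture shows the gauge over the mouth and centred sideways. Along tool x the collar and foot arcs lie about 3 px below the prediction, so I'll fit both numerically.

```bash
cat > q.py <<'E'
from d import *
import sys
from scipy.optimize import minimize
def arcfit(p,c0,z,r,amax,ex,ey,sgn,rfree=True):
    g=cv2.GaussianBlur(cv2.cvtColor(p["pixels"],cv2.COLOR_BGR2GRAY),(0,0),1.0).astype(np.float32)
    th=np.linspace(-amax,amax,60)
    def val(v,d):
        rr=r*(1+v[2])+d
        P=np.array([proj(p,np.append(np.array(c0)[:2]+ex*(v[0]+rr*np.cos(a))+ey*(v[1]+rr*np.sin(a)),z)) for a in th],np.float32)
        return cv2.remap(g,P[None,:,0],P[None,:,1],1)[0]
    f=lambda v:-np.mean(np.tanh(sgn*(val(v,.8)-val(v,-.8))/25))
    best=None
    for x in np.arange(-6,6.1,1.5):
        for y in (-1.5,0,1.5):
            for s in (0,-.05):
                o=minimize(f,[x,y,s],method="Nelder-Mead",options=dict(initial_simplex=[[x,y,s],[x+1,y,s],[x,y+1,s],[x,y,s+.03]]))
                if abs(o.x[2])<.08 and (best is None or o.fun<best.fun): best=o
    return best
p=load(sys.argv[1]);s=sense();e=s["eef_pos"];Rm=rot(s["ee_rot"]);ex=Rm[:2,0];ey=Rm[:2,1]
zr=110
print("rim outer",*[(b.x,b.fun) for b in[arcfit(p,e,zr,25,1.5,ex,ey,-1)]])
print("collar",*[(b.x,b.fun) for b in[arcfit(p,e,e[2]-44.4,23,1.5,ex,ey,1)]])
print("foot",*[(b.x,b.fun) for b in[arcfit(p,e,e[2]-90.4,16.5,.5,ex,ey,1)]])
E
python3 q.py 6
```

```text
rim outer (array([23.8, -6.8,  0. ]), np.float64(-0.28802230954170227))
collar (array([ 2.4, -0. , -0.1]), np.float64(-0.9687841534614563))
foot (array([-3.9, -0.4,  0.1]), np.float64(-0.9878897070884705))
```

```bash
python3 - <<'E'
s=open('q.py').read()
a=s.index("    best=None");b=s.index("    return best")
s=s[:a]+'''    out=[]
    for sc in (0,-.02,-.04,-.06):
        X=max((-f([x,y,sc]),x,y) for x in np.arange(-7,7.1,.25) for y in np.arange(-2,2.1,.5))
        out.append((sc,*np.round(X,2).tolist()))
    return out
'''+s[b+len("    return best"):]
i=s.index('print("rim')
s=s[:i]+'''print("rim outer",arcfit(p,e,zr,25,1.5,ex,ey,-1))
print("rim bore",arcfit(p,e,zr,18,.6,ex,ey,-1),arcfit(p,e,zr,18,.6,ex,ey,1))
print("collar",arcfit(p,e,e[2]-44.4,23,1.5,ex,ey,1))
print("foot",arcfit(p,e,e[2]-90.4,16.5,.5,ex,ey,1))
'''
open('q.py','w').write(s)
E
python3 q.py 6
```

```text
rim outer [(0, 0.36, 0.0, 1.5), (-0.02, 0.38, 0.0, 0.5), (-0.04, 0.43, 0.5, 0.0), (-0.06, 0.49, 1.25, 0.0)]
rim bore [(0, 0.89, 7.0, -0.5), (-0.02, 0.84, 7.0, -0.5), (-0.04, 0.77, 7.0, -0.5), (-0.06, 0.68, 7.0, -2.0)] [(0, 0.98, -7.0, -0.5), (-0.02, 0.98, -7.0, -0.5), (-0.04, 0.98, -6.75, -0.5), (-0.06, 0.98, -6.5, -0.5)]
collar [(0, 0.92, 0.0, 0.0), (-0.02, 0.95, 0.75, 0.0), (-0.04, 0.96, 1.25, 0.0), (-0.06, 0.97, 2.0, 0.0)]
foot [(0, 0.99, -2.75, -0.5), (-0.02, 0.99, -2.25, -0.5), (-0.04, 0.99, -2.0, -0.5), (-0.06, 0.99, -1.75, -0.5)]
```

```bash
cat > pr.py <<'E'
from d import *
import sys
p=load(sys.argv[1]);s=sense();e=s["eef_pos"];Rm=rot(s["ee_rot"]);ex=Rm[:3,0];ey=Rm[:3,1]
g=cv2.cvtColor(p["pixels"],cv2.COLOR_BGR2GRAY)
c=262
print("col",[(r,int(g[r,c-4:c+5].mean())) for r in range(150,206)])
for r in (190,200,206,212,216,220,224): print("row",r,g[r,226:300].tolist())
pt=lambda x,y,z:proj(p,np.array([e[0],e[1],0])+ex*x+ey*y+[0,0,z]).round(1).tolist()
print("foot front",pt(16.5,0,e[2]-90.4),"collar bottom/top front",pt(23,0,e[2]-50.4),pt(23,0,e[2]-44.4),"collar sides",pt(0,23,e[2]-44.4),pt(0,-23,e[2]-44.4))
m=np.array([559.6,-47.1,0])-[e[0],e[1],0]; print("mouth rel tool",m@ex,m@ey)
mm=lambda x:pt(m@ex+x,m@ey,110)
print("rim outer front",mm(25),"bore front",mm(18))
E
python3 pr.py 6
```

```text
col [(150, 217), (151, 214), (152, 199), (153, 165), (154, 128), (155, 114), (156, 114), (157, 116), (158, 116), (159, 113), (160, 118), (161, 139), (162, 169), (163, 188), (164, 194), (165, 195), (166, 196), (167, 197), (168, 197), (169, 203), (170, 212), (171, 217), (172, 219), (173, 218), (174, 218), (175, 218), (176, 218), (177, 208), (178, 178), (179, 129), (180, 97), (181, 88), (182, 78), (183, 65), (184, 76), (185, 89), (186, 95), (187, 96), (188, 96), (189, 95), (190, 95), (191, 93), (192, 93), (193, 96), (194, 95), (195, 93), (196, 92), (197, 90), (198, 92), (199, 92), (200, 92), (201, 93), (202, 92), (203, 94), (204, 96), (205, 97)]
row 190 [217, 218, 219, 217, 216, 218, 217, 206, 187, 191, 197, 199, 195, 174, 139, 98, 76, 73, 81, 90, 95, 93, 97, 93, 95, 94, 93, 93, 97, 92, 98, 98, 97, 94, 91, 94, 93, 97, 96, 101, 95, 94, 96, 98, 92, 98, 95, 97, 92, 93, 89, 96, 94, 93, 86, 75, 85, 118, 150, 175, 190, 196, 195, 197, 204, 216, 220, 223, 220, 222, 217, 220, 216, 216]
row 200 [196, 200, 204, 209, 214, 207, 179, 126, 89, 83, 95, 95, 88, 89, 92, 92, 92, 92, 86, 97, 90, 92, 95, 93
[... 1341 characters left out ...]
1, 91, 91, 92, 89, 93, 89, 87, 91, 96, 93, 91, 90, 97, 95, 97, 91, 93, 95, 92, 92, 90, 95, 93, 93, 95, 93, 93, 99, 130, 170, 173, 175, 174, 173]
row 224 [168, 168, 170, 168, 148, 123, 94, 98, 96, 93, 92, 97, 94, 95, 95, 94, 96, 93, 95, 99, 95, 92, 95, 90, 89, 89, 90, 86, 92, 94, 89, 90, 89, 92, 93, 88, 95, 97, 93, 91, 94, 92, 90, 94, 90, 90, 88, 94, 92, 94, 91, 87, 95, 92, 96, 94, 93, 89, 100, 92, 95, 92, 95, 93, 92, 96, 100, 114, 146, 163, 167, 169, 172, 174]
foot front [262.1, 175.2] collar bottom/top front [262.1, 179.0] [262.1, 181.2] collar sides [295.9, 214.0] [228.3, 214.0]
mouth rel tool 0.20947057925614945 0.018087446636164344
rim outer front [262.1, 161.4] bore front [262.1, 169.6]
```

Row profile along the centre line: rim outer and bore edges at 161.7 and 169.6, as predicted. The foot's front edge is at 178.9 against 175.2 predicted, so the gauge sits about 3 mm back along tool x. I'll shift it and come closer.

>>> {"method": "drive_tool", "body": {
  "commands": "0.024 0.02 -0.03 0 0 0 10;0 0 -0.04 0 0 0 10;0 0 0 0 0 0 10;0 0 0 0 0 0 10;0 0 0 0 0 0 10"
}}

```text
time_s: 8.87
eef_pos: [561.7, -44.7, 206.5]
ee_rot: [0.0, 0.94, 0.342, -0.0]
force: [-0.1, 0.3, -3.8]
grip_width: 0.179
grip_force: 39.4
```

```bash
python3 g.py 7; sed -i '/"row",r/d' pr.py; python3 pr.py 7; python3 q.py 7|grep -v bore
python3 - <<'E'
from d import *
p=load(7); g=cv2.cvtColor(p["pixels"],cv2.COLOR_BGR2GRAY)
for r in (184,188): print(r,g[r,226:300].tolist())
E
```

```text
[561.656 -44.749 206.452] [[ 0.766  0.643 -0.   ]
 [ 0.643 -0.766  0.   ]]
[377.006 354.706]
[403.963 413.746]
col [(150, 215), (151, 216), (152, 216), (153, 216), (154, 217), (155, 217), (156, 212), (157, 189), (158, 149), (159, 119), (160, 115), (161, 115), (162, 116), (163, 115), (164, 115), (165, 115), (166, 123), (167, 148), (168, 177), (169, 192), (170, 195), (171, 196), (172, 197), (173, 196), (174, 197), (175, 203), (176, 212), (177, 207), (178, 178), (179, 129), (180, 98), (181, 89), (182, 78), (183, 66), (184, 76), (185, 89), (186, 94), (187, 97), (188, 96), (189, 97), (190, 96), (191, 93), (192, 94), (193, 95), (194, 96), (195, 94), (196, 93), (197, 91), (198, 94), (199, 92), (200, 93), (201, 92), (202, 93), (203, 95), (204, 97), (205, 96)]
foot front [262.2, 175.2] collar bottom/top front [262.2, 179.1] [262.2, 181.3] collar sides [295.9, 214.0] [228.4, 214.0]
mouth rel tool -3.1028309890442536 0.45609388532025996
rim outer front [262.8, 167.1] bore front [262.8, 175.4]
rim outer [(0, 0.35, -3.5, 1.5), (-0.02, 0.39, -3.25, 0.5), (-0.04, 0.45, -2.75, 0.5), (-0.06, 0.52, -2
[... 217 characters left out ...]
.75, -0.5)]
184 [220, 219, 221, 219, 219, 220, 219, 221, 216, 201, 180, 188, 199, 198, 199, 199, 198, 196, 191, 193, 197, 182, 152, 116, 83, 65, 65, 69, 62, 67, 57, 68, 69, 73, 79, 80, 80, 78, 80, 76, 75, 69, 70, 74, 67, 70, 76, 83, 100, 132, 171, 195, 209, 200, 177, 179, 188, 198, 197, 197, 197, 194, 190, 194, 212, 221, 220, 222, 221, 221, 220, 222, 219, 221]
188 [219, 218, 220, 220, 221, 221, 221, 215, 192, 187, 196, 200, 202, 200, 198, 196, 174, 129, 95, 72, 78, 80, 90, 93, 96, 97, 98, 96, 95, 98, 96, 96, 98, 95, 95, 97, 95, 97, 96, 94, 100, 97, 96, 96, 97, 97, 99, 97, 93, 95, 90, 84, 83, 84, 79, 98, 150, 185, 196, 201, 201, 199, 197, 194, 192, 211, 218, 223, 220, 219, 219, 218, 220, 221]
```

Now the foot's front edge is about 1.7 mm inside the bore edge (1.5 ideal), and it is centred sideways to about 0.3 mm. I'll lower it while watching the force.

>>> {"method": "drive_tool", "body": {
  "commands": "0 0 -0.04 0 0 0 10;0 0 -0.04 0 0 0 10;0 0 -0.04 0 0 0 10;0 0 -0.04 0 0 0 10;0 0 0 0 0 0 10;0 0 0 0 0 0 10"
}}

```text
time_s: 9.42
eef_pos: [561.6, -44.7, 190.1]
ee_rot: [-0.0, 0.94, 0.342, -0.0]
force: [0.3, 0.8, -3.2]
grip_width: 0.178
grip_force: 39.4
```

```bash
python3 s.py
```

```text
9.4167 [561.566 -44.684 190.087] [[ 0.766  0.643 -0.   ]
 [ 0.643 -0.766 -0.   ]
 [-0.001  0.    -1.   ]] [ 0.327  0.804 -3.246] [-0.007  0.052  0.032] 15.144770945327668 39.39410112798214
```

>>> {"method": "drive_tool", "body": {
  "commands": "0 0 -0.06 0 0 0 10;0 0 -0.06 0 0 0 10;0 0 -0.06 0 0 0 10;0 0 -0.05 0 0 0 10;0 0 -0.03 0 0 0 10;0 0 0 0 0 0 10;0 0 0 0 0 0 10"
}}

```text
time_s: 10.0
eef_pos: [561.7, -44.7, 164.3]
ee_rot: [-0.0, 0.94, 0.342, -0.0]
force: [0.6, 0.4, -2.3]
grip_width: 0.174
grip_force: 39.4
```

>>> {"method": "drive_tool", "body": {
  "commands": "0 0 -0.02 0 0 0 10;0 0 -0.02 0 0 0 10;0 0 0 0 0 0 10;0 0 0 0 0 0 10"
}}

```text
time_s: 10.33
eef_pos: [561.7, -44.7, 160.5]
ee_rot: [0.0, 0.94, 0.342, 0.0]
force: [0.6, -0.5, -1.7]
grip_width: 0.18
grip_force: 39.7
```

>>> {"method": "drive_tool", "body": {
  "commands": "0 0 -0.01 0 0 0 10;0 0 -0.01 0 0 0 10;0 0 0 0 0 0 10;0 0 0 0 0 0 10"
}}

```text
time_s: 10.67
eef_pos: [561.9, -44.7, 160.5]
ee_rot: [0.001, 0.94, 0.342, 0.001]
force: [-5.1, 1.4, 12.2]
grip_width: 0.175
grip_force: 41.6
```

The collar is seated (12 N upward, TCP 160.5 as expected). I'll ease off, release, rise, and look.

>>> {"method": "drive_tool", "body": {
  "commands": "0 0 0.015 0 0 0 10;0 0 0 0 0 0 20;0 0 0 0 0 0 35;0 0 0 0 0 0 60;0 0 0 0 0 0 60;0 0 0.1 0 0 0 60;0 0 0.25 0 0 0 60;0 0 0.3 0 0 0 60;0 0 0.2 0 0 0 60;0 0 0 0 0 0 60;0 0 0 0 0 0 60"
}}

```text
time_s: 11.58
eef_pos: [562.0, -44.8, 246.1]
ee_rot: [0.001, 0.94, 0.342, 0.001]
force: [-0.5, -0.0, -0.2]
grip_width: 0.6
grip_force: 0.0
```

```bash
python3 s.py; python3 g.py 8
python3 - <<'E'
from d import *
p=load(8);s=sense();e=s["eef_pos"];ex=rot(s["ee_rot"])[:,0]
print("proj collar",proj(p,[561.7,-44.7,116]), "mouth-est",proj(p,[559.6,-47.1,116]))
segs(p,proj(p,[560,-46,150]),50)
hsv=p["pixels"].astype(int); red=(hsv[...,2]>110)&(hsv[...,2]>2.5*hsv[...,1]); 
ys,xs=np.nonzero(red[100:330,200:330]); print("red rows",ys.min()+100,ys.max()+100,"cols",xs.min()+200,xs.max()+200)
for r in range(ys.min()+100,ys.max()+101,4):
    k=np.nonzero(red[r,200:330])[0]+200; print(r,k.min(),k.max(),end="; ")
for a in(-.55,.55): print(a,"tip pred",proj(p,np.array([561,-45.5,186])+ex*22*np.sin(a)+[0,0,22*np.cos(a)]))
E
```

```text
11.5833 [561.971 -44.778 246.122] [[ 0.766  0.643  0.001]
 [ 0.643 -0.766  0.002]
 [ 0.002 -0.001 -1.   ]] [-0.52  -0.047 -0.224] [0.022 0.01  0.03 ] 50.98849425608699 0.0
[561.971 -44.778 246.122] [[ 0.766  0.643  0.001]
 [ 0.643 -0.766  0.002]]
[365.916 331.777]
[387.672 379.335]
proj collar [261.7 183.1] mouth-est [262.2 186.3]
red ((261.5, 223.0), (36.0, 19.0), 90.0) enc ((261.5, 223.72222900390625), 19.255523681640625) 575.5
grey ((259.70001220703125, 177.10000610351562), (74.51561737060547, 74.2986831665039), 40.601295471191406) enc ((260.5, 182.0), 47.6682243347168) 4770.0
block ((259.04437255859375, 178.41943359375), (67.38121032714844, 74.82937622070312), 34.56252670288086) enc ((264.54901123046875, 180.22549438476562), 40.75474548339844) 3830.5
red rows 205 241 cols 252 271
205 258 266; 209 256 267; 213 256 267; 217 256 267; 221 257 267; 225 256 267; 229 253 271; 233 253 271; 237 253 271; 241 253 270; -0.55 tip pred [261.9 233.1]
0.55 tip pred [261.9 201.1]
```

The gauge stands in the tube with the lever locked (bar at (262,234), predicted 233). I'll close the fingers and come down behind the lever on its −x side.

>>> {"method": "drive_tool", "body": {
  "commands": "-0.17 -0.14 0 0 0 0 0;-0.17 -0.14 0 0 0 0 0;0 0 0 0 0 0 0;0 0 0 0 0 0 0;0 0 -0.15 0 0 0 0;0 0 -0.18 0 0 0 0;0 0 0 0 0 0 0;0 0 0 0 0 0 0;0 0 0 0 0 0 0",
  "force": 40
}}

```text
time_s: 12.38
eef_pos: [528.2, -72.5, 212.5]
ee_rot: [0.0, 0.94, 0.342, 0.0]
force: [-0.2, -0.4, 0.1]
grip_width: -0.007
grip_force: 0.0
```

```bash
python3 s.py; python3 g.py 9
cat > pos.py <<'E'
from h import *
s=sense();e=np.array(s["eef_pos"]);R_=rot(s["ee_rot"]);d=e-[560.3,-46,0]
f=np.array(s["force"]);print("along x %.1f  along y %.1f z %.1f | fx %.1f fy %.1f fz %.1f t %.2f"%(d@R_[:,0],d@R_[:,1],e[2],f@R_[:,0],f@R_[:,1],f[2],s["time_s"]))
E
python3 pos.py
```

```text
12.3833 [528.165 -72.494 212.503] [[ 0.765  0.644  0.   ]
 [ 0.644 -0.765  0.   ]
 [ 0.001 -0.    -1.   ]] [-0.191 -0.435  0.103] [-0.062 -0.01   0.018] -0.6322543370608691 0.0
[528.165 -72.494 212.503] [[ 0.765  0.644  0.   ]
 [ 0.644 -0.765  0.   ]]
[379.198 321.512]
[407.316 373.858]
along x -41.6  along y -0.1 z 212.8 | fx -0.9 fy -0.8 fz 0.1 t 12.43
```

View pics/w_9.png

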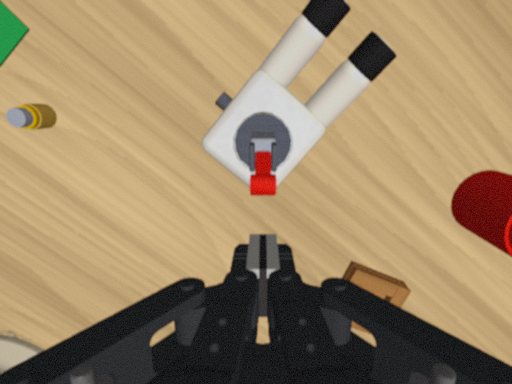

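The closed fingers (263,240) line up squarely behind the lever bar (263,185), and the gauge is seated. Pushing towards +x.

>>> {"method": "drive_tool", "body": {
  "commands": "0.03 0.025 0 0 0 0 0;0.03 0.025 0 0 0 0 0;0.03 0.025 0 0 0 0 0;0.03 0.025 0 0 0 0 0;0.03 0.025 0 0 0 0 0;0 0 0 0 0 0 0"
}}

```text
time_s: 12.93
eef_pos: [543.1, -59.7, 211.9]
ee_rot: [-0.0, 0.94, 0.343, 0.0]
force: [-0.9, -0.4, 0.1]
grip_width: -0.003
grip_force: 0.0
```

```bash
python3 pos.py
```

```text
along x -21.9  along y -0.6 z 211.9 | fx -1.0 fy -0.2 fz 0.1 t 12.93
```

>>> {"method": "drive_tool", "body": {
  "commands": "0.02 0.017 0 0 0 0 0;0.02 0.017 0 0 0 0 0;0.02 0.017 0 0 0 0 0;0.02 0.017 0 0 0 0 0;0 0 0 0 0 0 0"
}}

```text
time_s: 13.35
eef_pos: [550.9, -53.1, 211.9]
ee_rot: [-0.0, 0.94, 0.342, 0.0]
force: [0.4, 0.2, 0.2]
grip_width: 0.004
grip_force: 0.0
```

```bash
python3 pos.py
```

```text
along x -11.8  along y -0.6 z 211.9 | fx 0.4 fy 0.1 fz 0.2 t 13.35
```

>>> {"method": "drive_tool", "body": {
  "commands": "0.02 0.017 0 0 0 0 0;0.02 0.017 0 0 0 0 0;0.02 0.017 0 0 0 0 0;0 0 0 0 0 0 0"
}}

```text
time_s: 13.68
eef_pos: [556.9, -48.0, 211.8]
ee_rot: [-0.0, 0.94, 0.342, 0.0]
force: [-0.8, -0.6, 0.3]
grip_width: -0.001
grip_force: 0.0
```

```bash
cat > lv.py <<'E'
from d import *
import sys
s=sense();p=shot("wrist");e=np.array(s["eef_pos"]);R_=rot(s["ee_rot"]);ex=R_[:,0]
im=p["pixels"].astype(int); red=((im[...,2]>110)&(im[...,2]>2.5*im[...,1])).astype(np.uint8)
g=proj(p,[560.3,-46,195]); red[:, :int(g[0])-35]=0; red[:,int(g[0])+35:]=0
ys,xs=np.nonzero(red); print("axis px",g.round(1))
if len(ys):
    print("red rows",ys.min(),ys.max(),"cols",xs.min(),xs.max())
    W=[(int(r),int((red[r]>0).sum())) for r in range(ys.min(),ys.max()+1,2)]; print(W)
for a in(-.55,-.2,0,.2,.4,.55): print(a,proj(p,np.array([560.3,-46,186])+ex*22*np.sin(a)+[0,0,22*np.cos(a)]).round(1).tolist(),end=" ")
print(); cv2.imwrite(f"pics/{sys.argv[1]}.png",p["pixels"])
E
python3 pos.py; python3 lv.py l1
```

```text
along x -3.8  along y -0.6 z 211.8 | fx -1.0 fy -0.1 fz 0.3 t 13.68
axis px [263.2 224.1]
red rows 214 234 cols 256 270
[(214, 13), (216, 15), (218, 15), (220, 15), (222, 15), (224, 15), (226, 15), (228, 15), (230, 14), (232, 14), (234, 4)]
-0.55 [263.2, 249.3] -0.2 [263.2, 239.9] 0 [263.2, 233.0] 0.2 [263.2, 225.3] 0.4 [263.2, 217.3] 0.55 [263.2, 211.3]
```

>>> {"method": "drive_tool", "body": {
  "commands": "0.02 0.017 0 0 0 0 0;0.02 0.017 0 0 0 0 0;0 0 0 0 0 0 0"
}}

```text
time_s: 13.98
eef_pos: [560.9, -44.7, 211.9]
ee_rot: [-0.0, 0.94, 0.342, 0.0]
force: [-0.7, 0.5, -0.5]
grip_width: 0.003
grip_force: 0.0
```

```bash
python3 pos.py; python3 lv.py l2
```

```text
along x 1.4  along y -0.6 z 211.9 | fx -0.2 fy -0.8 fz -0.5 t 13.98
axis px [263.2 232.2]
red rows 222 234 cols 256 270
[(222, 13), (224, 14), (226, 15), (228, 15), (230, 15), (232, 15), (234, 6)]
-0.55 [263.2, 257.4] -0.2 [263.2, 248.4] 0 [263.2, 241.6] 0.2 [263.2, 234.0] 0.4 [263.2, 226.1] 0.55 [263.2, 220.1]
```

>>> {"method": "drive_tool", "body": {
  "commands": "0.015 0.013 0 0 0 0 0;0.015 0.013 0 0 0 0 0;0 0 0 0 0 0 0"
}}

```text
time_s: 14.28
eef_pos: [563.8, -42.1, 211.9]
ee_rot: [-0.0, 0.94, 0.342, 0.0]
force: [0.0, 0.6, 0.8]
grip_width: -0.002
grip_force: 0.0
```

```bash
python3 pos.py; python3 lv.py l3
```

```text
along x 5.2  along y -0.7 z 211.9 | fx 0.4 fy -0.5 fz 0.8 t 14.28
axis px [263.2 238.1]
red rows 227 234 cols 256 270
[(227, 11), (229, 14), (231, 14), (233, 12)]
-0.55 [263.3, 263.4] -0.2 [263.3, 254.6] 0 [263.3, 248.0] 0.2 [263.3, 240.5] 0.4 [263.3, 232.6] 0.55 [263.3, 226.6]
```

Run:
```python
from d import *
s=sense();p=shot("wrist");e=np.array(s["eef_pos"]);R_=rot(s["ee_rot"])
for x in (0,4,8,11): print(x,[proj(p,e+R_@np.array([x,0,z])).round(1).tolist()[1] for z in (17,10,0)])
ax=np.array([560.3,-46,0])
for a in (0,.2,.3,.4,.5,.55):
    pts=[ax+R_[:,0]*(r*np.sin(a)+t*np.cos(a))+[0,0,186+r*np.cos(a)-t*np.sin(a)] for r in(16,28) for t in(-6,6)]
    print(a,[round(proj(p,q)[1],1) for q in pts])
im=p["pixels"][150:300,200:330]; cv2.imwrite("pics/l4.png",cv2.resize(im,None,fx=4,fy=4,interpolation=cv2.INTER_CUBIC))
```

```text
0 [230.0, 234.8, 242.5]
4 [223.7, 228.4, 235.7]
8 [217.4, 221.8, 228.8]
11 [212.6, 216.9, 223.6]
0 [np.float64(252.4), np.float64(233.5), np.float64(262.7), np.float64(242.6)]
0.2 [np.float64(248.0), np.float64(227.5), np.float64(253.9), np.float64(231.9)]
0.3 [np.float64(245.4), np.float64(224.6), np.float64(249.0), np.float64(226.5)]
0.4 [np.float64(242.7), np.float64(221.7), np.float64(243.8), np.float64(221.3)]
0.5 [np.float64(239.9), np.float64(219.1), np.float64(238.5), np.float64(216.2)]
0.55 [np.float64(238.5), np.float64(217.8), np.float64(235.8), np.float64(213.7)]
```

View pics/l4.png

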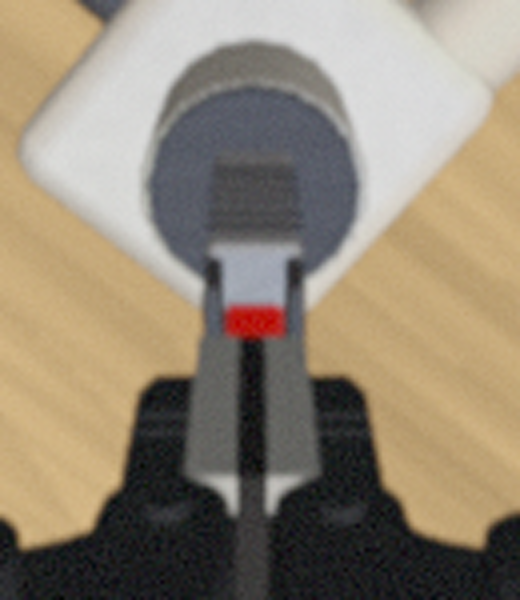

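Run:
```python
from d import *
s=sense(); print("tips",tips_ahead() if callable(tips_ahead) else tips_ahead)
p=load(9)
im=p["pixels"].astype(int);red=((im[...,2]>110)&(im[...,2]>2.5*im[...,1]))
red[:,:230]=0;red[:,300:]=0;ys,_=np.nonzero(red);print("w9 red",ys.min(),ys.max(),"axis",proj(p,[560.3,-46,195]))
q=cv2.imread("pics/l1.png")
ex=np.array([.766,.643,0]);ax=np.array([560.3,-46,0])
def rows(P,a):
    out=[]
    for r,t in((6,4),(16,4),(16,6),(28,6),(28,-6),(16,-6)):
        out.append(round(float(proj(P,ax+ex*(r*np.sin(a)+t*np.cos(a))+[0,0,186+r*np.cos(a)-t*np.sin(a)])[1]),1))
    return out
print("w9 locked",rows(p,-.55))
P=shot("wrist")
for a in(-.55,0,.2,.4,.55): print(a,rows(P,a))
```

```text
tips 17.0
w9 red 152 194 axis [262.8 160.6]
w9 locked [159.6, 171.9, 169.2, 185.4, 200.7, 184.7]
-0.55 [236.1, 250.4, 248.6, 267.4, 277.5, 259.2]
0 [229.6, 236.5, 233.3, 242.5, 262.6, 252.3]
0.2 [227.3, 230.8, 227.3, 231.7, 253.7, 247.8]
0.4 [225.2, 225.1, 221.6, 221.1, 243.6, 242.6]
0.55 [223.8, 221.0, 217.6, 213.6, 235.6, 238.3]
```

>>> {"method": "drive_tool", "body": {
  "commands": "0 0 0.15 0 0 0 0;0 0 0.19 0 0 0 0;0 0 0 0 0 0 0;0 0 0 0 0 0 0"
}}

```text
time_s: 14.77
eef_pos: [563.9, -42.4, 246.4]
ee_rot: [0.001, 0.94, 0.342, 0.001]
force: [-0.2, 0.6, -0.2]
grip_width: -0.002
grip_force: 0.0
```

```bash
python3 pos.py; python3 lv.py l5
python3 - <<'E'
from d import *
S=shot("scene")
for n,z in (("tip",0),):
    for a in(-.55,.55): print(a,proj(S,np.array([560.3,-46,186])+np.array([.766,.643,0])*22*np.sin(a)+[0,0,22*np.cos(a)]))
e=np.array(sense()["eef_pos"]); print("fingertip px",proj(S,e-[0,0,17]),proj(S,e))
im=S["pixels"].astype(int);red=((im[...,2]>90)&(im[...,2]>2.2*im[...,1]))
ys,xs=np.nonzero(red[120:260,160:240]);print("red",len(ys),(xs+160).tolist(),(ys+120).tolist())
cv2.imwrite("pics/s5.png",S["pixels"])
E
```

```text
along x 5.3  along y -0.1 z 246.4 | fx 0.2 fy -0.6 fz -0.2 t 14.77
axis px [262.7 217.3]
red rows 209 234 cols 254 271
[(209, 11), (211, 12), (213, 12), (215, 12), (217, 12), (219, 12), (221, 12), (223, 11), (225, 11), (227, 12), (229, 12), (231, 18), (233, 18)]
-0.55 [262.7, 238.1] -0.2 [262.7, 230.1] 0 [262.7, 224.3] 0.2 [262.7, 217.9] 0.4 [262.7, 211.3] 0.55 [262.7, 206.4] 
-0.55 [196.3 157. ]
0.55 [193.9 160.6]
fingertip px [194.5 152.3] [194.2 146.9]
red 35 [194, 195, 196, 197, 198, 199, 194, 195, 196, 197, 198, 195, 196, 197, 198, 195, 196, 197, 195, 196, 197, 195, 196, 197, 195, 196, 197, 195, 196, 194, 195, 196, 194, 195, 196] [156, 156, 156, 156, 156, 156, 157, 157, 157, 157, 157, 158, 158, 158, 158, 159, 159, 159, 160, 160, 160, 161, 161, 161, 162, 162, 162, 163, 163, 164, 164, 164, 165, 165, 165]
```

The lever is still locked (bar rows 231+, scene bar at (196,157)), so the fingers passed above it: the shut tips stand higher than nominal. I'll back off, measure the tip height by differencing scene images, and go lower.

>>> {"method": "drive_tool", "body": {
  "commands": "-0.18 -0.15 0 0 0 0 0;-0.18 -0.15 0 0 0 0 0;0 0 0 0 0 0 0;0 0 0 0 0 0 0"
}}

```text
time_s: 15.2
eef_pos: [527.1, -72.6, 245.3]
ee_rot: [-0.0, 0.94, 0.342, -0.0]
force: [0.2, 0.5, -0.0]
grip_width: -0.003
grip_force: 0.0
```

```bash
python3 pos.py
python3 - <<'E'
from d import *
A=cv2.imread("pics/s5.png");S=shot("scene");B=S["pixels"]
d=np.abs(A.astype(int)-B).sum(2)>45
e=np.array(sense()["eef_pos"]);ex=np.array([.766,.643,0])
print("tip now pred z+17,0,-17:",[proj(S,e-[0,0,k]).round(1).tolist() for k in(17,0,-17)],"prev",[proj(S,e+ex*47-[0,0,k]).round(1).tolist() for k in(17,0,-17)])
for r in range(128,170): print(r,"".join("#" if v else "." for v in d[r,175:225]), " ".join(f"{int(v):3d}" for v in cv2.cvtColor(B,cv2.COLOR_BGR2GRAY)[r,190:212]))
E
```

```text
along x -42.7  along y -1.1 z 245.3 | fx 0.5 fy -0.3 fz -0.0 t 15.20
tip now pred z+17,0,-17: [[199.3, 145.2], [199.0, 139.9], [198.7, 134.6]] prev [[194.5, 152.2], [194.1, 146.9], [193.8, 141.4]]
128 .....###############.#.###...###.................. 147 147 153 100  32  31  61  25  47  67  34   9  17  12  35  66  78  99  90 119 126 125
129 .....###############.######..##................... 144 148 149 101  37  27  62  37  45  67  40  25  10  21  57  96 119 122 121 120 118 119
130 ......####################........................ 146 146 149 124  46  31  61  36  41  61  37   8   4   1  85 117 121 118 117 120 122 121
131 .......##..###############..##.................... 146 151 152 126  49  26  65  34  32  63  38  24   5   0  82 118 113 117 119 119 120 123
132 ............##################.................... 153 147 141 123  57  26  61  37  30  65  35  25   5   0  76 110 115 114 114 115 118 118
133 .............######..#########.................... 149 113  57  62  23  27  61  45  33  62  43  23  21   2  54 102 108 113 116 116 113 116
134 .............##..###.#########...........
[... 4402 characters left out ...]
........................................ 122 128 108  50  37  56  61  55  12  67 121 125 119 124 125 125 124 114 114 115 119 114
166 .................................................. 129 128  91  35   9  69  89  41  17  67 129 133 125 123 123 123 127 120 117 114 117 119
167 .................................................. 131 129 114  48  24  91 120  56  11  66 127 135 129 128 122 122 123 125 122 121 112 114
168 .................................................. 127 134 116  57  73 111 118  54  11  69 123 129 131 132 128 126 121 124 124 126 121 116
169 ..................................................  84 111 109  79 105 115 121  66  25  33 119 127 127 131 132 129 124 120 124 123 124 125
```

The scene rows put the shut fingertips at about TCP height (row 139, against 140 for zero tips-ahead). So I'll go to TCP z 195.

>>> {"method": "drive_tool", "body": {
  "commands": "0 0 -0.2 0 0 0 0;0 0 -0.2 0 0 0 0;0 0 -0.1 0 0 0 0;0 0 0 0 0 0 0;0.04 0.033 0 0 0 0 0;0.03 0.025 0 0 0 0 0;0.02 0.017 0 0 0 0 0;0 0 0 0 0 0 0"
}}

```text
time_s: 15.92
eef_pos: [537.4, -64.4, 196.6]
ee_rot: [0.0, 0.939, 0.343, 0.001]
force: [-0.3, 0.4, 0.1]
grip_width: -0.0
grip_force: 0.0
```

```bash
python3 pos.py
```

```text
along x -29.2  along y -0.4 z 196.6 | fx -0.0 fy -0.5 fz 0.1 t 15.92
```

>>> {"method": "drive_tool", "body": {
  "commands": "0.02 0.017 0 0 0 0 0;0.02 0.017 0 0 0 0 0;0.02 0.017 0 0 0 0 0;0 0 0 0 0 0 0"
}}

```text
time_s: 16.25
eef_pos: [543.4, -60.0, 197.4]
ee_rot: [0.001, 0.94, 0.342, 0.001]
force: [-2.6, -1.7, 7.9]
grip_width: 0.001
grip_force: 3.6
```

```bash
python3 pos.py; python3 lv.py l6
```

```text
along x -21.9  along y 0.4 z 197.4 | fx -3.1 fy -0.3 fz 7.9 t 16.25
axis px [262.4 202.5]
red rows 185 233 cols 250 277
[(185, 12), (187, 16), (189, 17), (191, 17), (193, 17), (195, 17), (197, 17), (199, 17), (201, 17), (203, 16), (205, 15), (207, 15), (209, 15), (211, 17), (213, 26), (215, 27), (217, 27), (219, 27), (221, 28), (223, 28), (225, 28), (227, 27), (229, 27), (231, 27), (233, 25)]
-0.55 [262.4, 229.9] -0.2 [262.4, 218.8] 0 [262.4, 210.7] 0.2 [262.5, 202.0] 0.4 [262.5, 192.9] 0.55 [262.4, 186.3]
```

Contact, but the finger tip rides on top of the bar (fz 8), so the tips are about 12 mm behind the TCP. I'll back off and go 13 mm lower.

>>> {"method": "drive_tool", "body": {
  "commands": "-0.08 -0.066 0 0 0 0 0;-0.04 -0.034 0 0 0 0 0;0 0 -0.13 0 0 0 0;0 0 0 0 0 0 0;0.03 0.025 0 0 0 0 0;0.03 0.025 0 0 0 0 0;0 0 0 0 0 0 0"
}}

```text
time_s: 16.88
eef_pos: [537.3, -64.3, 183.3]
ee_rot: [0.0, 0.94, 0.342, 0.0]
force: [0.1, 0.3, -0.4]
grip_width: 0.001
grip_force: 0.0
```

```bash
python3 pos.py
```

```text
along x -29.2  along y -0.7 z 183.3 | fx 0.2 fy -0.2 fz -0.4 t 16.88
```

>>> {"method": "drive_tool", "body": {
  "commands": "0.02 0.017 0 0 0 0 0;0.02 0.017 0 0 0 0 0;0.02 0.017 0 0 0 0 0;0 0 0 0 0 0 0"
}}

```text
time_s: 17.22
eef_pos: [543.0, -59.4, 183.0]
ee_rot: [0.0, 0.94, 0.342, 0.0]
force: [-0.5, -1.4, 0.7]
grip_width: -0.002
grip_force: 0.5
```

```bash
python3 pos.py; python3 lv.py l7
```

```text
along x -21.8  along y -0.9 z 183.0 | fx -1.3 fy 0.7 fz 0.7 t 17.22
axis px [264. 212.]
red rows 191 244 cols 249 278
[(191, 16), (193, 18), (195, 19), (197, 19), (199, 19), (201, 19), (203, 19), (205, 19), (207, 19), (209, 19), (211, 17), (213, 17), (215, 18), (217, 18), (219, 19), (221, 29), (223, 30), (225, 30), (227, 30), (229, 30), (231, 30), (233, 30), (235, 30), (237, 30), (239, 30), (241, 30), (243, 30)]
-0.55 [264.0, 242.5] -0.2 [264.1, 230.7] 0 [264.1, 222.0] 0.2 [264.1, 212.4] 0.4 [264.1, 202.4] 0.55 [264.1, 195.1]
```

>>> {"method": "drive_tool", "body": {
  "commands": "0.02 0.017 0 0 0 0 0;0.02 0.017 0 0 0 0 0;0.02 0.017 0 0 0 0 0;0 0 0 0 0 0 0"
}}

```text
time_s: 17.6
eef_pos: [549.0, -54.3, 182.9]
ee_rot: [0.0, 0.94, 0.342, 0.0]
force: [-2.0, -1.3, 1.1]
grip_width: 0.0
grip_force: 0.7
```

```bash
python3 pos.py; python3 lv.py l8
```

```text
along x -14.0  along y -1.0 z 182.9 | fx -2.3 fy -0.3 fz 1.1 t 17.60
axis px [264.1 227.1]
red rows 202 247 cols 248 279
[(202, 16), (204, 17), (206, 18), (208, 18), (210, 18), (212, 19), (214, 18), (216, 19), (218, 19), (220, 20), (222, 30), (224, 30), (226, 30), (228, 30), (230, 30), (232, 31), (234, 31), (236, 31), (238, 31), (240, 31), (242, 31), (244, 32), (246, 31)]
-0.55 [264.1, 257.8] -0.2 [264.2, 246.7] 0 [264.2, 238.3] 0.2 [264.2, 229.0] 0.4 [264.2, 219.1] 0.55 [264.2, 211.8]
```

>>> {"method": "drive_tool", "body": {
  "commands": "0.02 0.017 0 0 0 0 0;0.02 0.017 0 0 0 0 0;0.02 0.017 0 0 0 0 0;0 0 0 0 0 0 0"
}}

```text
time_s: 17.98
eef_pos: [554.9, -49.3, 183.1]
ee_rot: [0.0, 0.94, 0.342, 0.0]
force: [-1.2, -2.5, 2.6]
grip_width: 0.002
grip_force: 1.9
```

```bash
python3 pos.py; python3 lv.py l9
```

```text
along x -6.2  along y -0.9 z 183.1 | fx -2.5 fy 1.1 fz 2.6 t 17.98
axis px [264.  241.5]
red rows 215 247 cols 248 280
[(215, 14), (217, 17), (219, 17), (221, 22), (223, 30), (225, 30), (227, 30), (229, 31), (231, 31), (233, 31), (235, 31), (237, 31), (239, 31), (241, 31), (243, 31), (245, 33), (247, 9)]
-0.55 [264.0, 272.4] -0.2 [264.1, 261.9] 0 [264.1, 253.9] 0.2 [264.1, 244.7] 0.4 [264.1, 235.1] 0.55 [264.1, 227.8]
```

The lever is moving with about 2 N. Continuing to the stop.

>>> {"method": "drive_tool", "body": {
  "commands": "0.02 0.017 0 0 0 0 0;0.02 0.017 0 0 0 0 0;0 0 0 0 0 0 0"
}}

```text
time_s: 18.28
eef_pos: [558.8, -46.2, 183.5]
ee_rot: [0.0, 0.94, 0.342, -0.0]
force: [-3.8, -2.7, 6.1]
grip_width: 0.001
grip_force: 3.9
```

```bash
python3 pos.py; python3 lv.py l10
```

```text
along x -1.3  along y -0.6 z 183.5 | fx -4.7 fy -0.4 fz 6.1 t 18.28
axis px [263.6 250.2]
red rows 205 233 cols 248 279
[(205, 28), (207, 30), (209, 31), (211, 32), (213, 32), (215, 32), (217, 32), (219, 32), (221, 32), (223, 32), (225, 30), (227, 30), (229, 28), (231, 19), (233, 16)]
-0.55 [263.7, 281.0] -0.2 [263.7, 271.0] 0 [263.8, 263.1] 0.2 [263.8, 254.1] 0.4 [263.8, 244.6] 0.55 [263.8, 237.4]
```

>>> {"method": "drive_tool", "body": {
  "commands": "0.01 0.008 0 0 0 0 0;0.01 0.008 0 0 0 0 0;0 0 0 0 0 0 0"
}}

```text
time_s: 18.58
eef_pos: [559.9, -45.6, 183.5]
ee_rot: [0.001, 0.94, 0.342, -0.001]
force: [-10.3, -8.1, 9.6]
grip_width: -0.003
grip_force: 7.6
```

```bash
python3 pos.py; python3 lv.py l11
```

```text
along x -0.7  along y -0.5 z 183.5 | fx -13.1 fy -0.4 fz 9.6 t 18.58
axis px [263.2 252.4]
red rows 205 233 cols 248 279
[(205, 26), (207, 30), (209, 30), (211, 32), (213, 32), (215, 32), (217, 32), (219, 32), (221, 32), (223, 32), (225, 30), (227, 30), (229, 28), (231, 19), (233, 14)]
-0.55 [263.2, 283.2] -0.2 [263.3, 273.3] 0 [263.3, 265.5] 0.2 [263.3, 256.6] 0.4 [263.3, 247.1] 0.55 [263.3, 239.9]
```

A jump to the stop, and the force rises. I'll back off, rise, and check the lever.

>>> {"method": "drive_tool", "body": {
  "commands": "-0.04 -0.033 0 0 0 0 0;-0.08 -0.066 0 0 0 0 0;0 0 0.3 0 0 0 0;0 0 0.33 0 0 0 0;0.07 0.06 0 0 0 0 0;0.07 0.06 0 0 0 0 0;0 0 0 0 0 0 0;0 0 0 0 0 0 0"
}}

```text
time_s: 19.3
eef_pos: [562.3, -41.9, 244.3]
ee_rot: [-0.001, 0.939, 0.343, -0.001]
force: [0.2, 0.2, 0.5]
grip_width: 0.001
grip_force: 0.0
```

```bash
python3 pos.py; python3 lv.py l12
python3 - <<'E'
from d import *
S=shot("scene");im=S["pixels"].astype(int);red=((im[...,2]>90)&(im[...,2]>2.2*im[...,1]))
ys,xs=np.nonzero(red[130:180,170:220])
for r in np.unique(ys): print(r+130,xs[ys==r].min()+170,xs[ys==r].max()+170,end="; ")
E
```

```text
along x 3.8  along y -2.4 z 244.3 | fx 0.3 fy -0.0 fz 0.5 t 19.30
axis px [265.  217.1]
red rows 198 216 cols 254 275
[(198, 21), (200, 21), (202, 21), (204, 22), (206, 21), (208, 20), (210, 20), (212, 20), (214, 16), (216, 11)]
-0.55 [265.0, 238.1] -0.2 [265.1, 230.0] 0 [265.1, 224.1] 0.2 [265.1, 217.7] 0.4 [265.1, 211.0] 0.55 [265.1, 206.0] 
159 192 192; 160 192 196; 161 192 195; 162 192 195;
```

Fully unlocked: bar centre 205.5 (predicted 206), scene bar at (193.5,161). Now round to the +x side, then push back.

>>> {"method": "drive_tool", "body": {
  "commands": "0.15 0.11 0 0 0 0 0;0.16 0.12 0 0 0 0 0;0 0 -0.2 0 0 0 0;0 0 -0.2 0 0 0 0;0 0 -0.21 0 0 0 0;0 0 0 0 0 0 0;0 0 0 0 0 0 0"
}}

```text
time_s: 19.98
eef_pos: [593.1, -19.4, 184.3]
ee_rot: [-0.001, 0.94, 0.342, -0.001]
force: [0.5, -0.4, -0.2]
grip_width: -0.001
grip_force: 0.0
```

```bash
python3 pos.py
```

```text
along x 42.0  along y 0.4 z 184.3 | fx 0.2 fy 0.6 fz -0.2 t 19.98
```

>>> {"method": "drive_tool", "body": {
  "commands": "-0.03 -0.025 0 0 0 0 0;-0.03 -0.025 0 0 0 0 0;-0.03 -0.025 0 0 0 0 0;-0.02 -0.017 0 0 0 0 0;-0.02 -0.017 0 0 0 0 0;-0.02 -0.017 0 0 0 0 0;0 0 0 0 0 0 0"
}}

```text
time_s: 20.57
eef_pos: [578.6, -32.2, 185.3]
ee_rot: [0.0, 0.94, 0.342, 0.0]
force: [1.4, 0.2, 1.2]
grip_width: 0.002
grip_force: 0.7
```

```bash
python3 pos.py
```

```text
along x 23.0  along y 1.3 z 185.3 | fx 1.2 fy 0.8 fz 1.2 t 20.57
```

>>> {"method": "drive_tool", "body": {
  "commands": "-0.02 -0.017 0 0 0 0 0;-0.02 -0.017 0 0 0 0 0;-0.02 -0.017 0 0 0 0 0;0 0 0 0 0 0 0"
}}

```text
time_s: 20.9
eef_pos: [572.5, -37.2, 185.1]
ee_rot: [0.0, 0.94, 0.342, 0.0]
force: [1.0, 2.5, 1.8]
grip_width: 0.003
grip_force: 1.3
```

```bash
python3 pos.py
```

```text
along x 15.0  along y 1.2 z 185.1 | fx 2.4 fy -1.3 fz 1.8 t 20.90
```

>>> {"method": "drive_tool", "body": {
  "commands": "-0.02 -0.017 0 0 0 0 0;-0.01 -0.008 0 0 0 0 0;0 0 0 0 0 0 0"
}}

```text
time_s: 21.15
eef_pos: [569.3, -39.7, 184.8]
ee_rot: [-0.0, 0.94, 0.342, -0.0]
force: [2.2, 1.3, 0.8]
grip_width: 0.003
grip_force: 0.9
```

```bash
python3 pos.py
```

```text
along x 10.9  along y 0.9 z 184.8 | fx 2.6 fy 0.4 fz 0.8 t 21.15
```

>>> {"method": "drive_tool", "body": {
  "commands": "-0.02 -0.017 0 0 0 0 0;-0.01 -0.008 0 0 0 0 0;0 0 0 0 0 0 0"
}}

```text
time_s: 21.4
eef_pos: [566.3, -42.2, 184.8]
ee_rot: [-0.0, 0.94, 0.342, -0.0]
force: [0.9, 0.7, 0.2]
grip_width: -0.002
grip_force: 0.6
```

```bash
python3 pos.py
```

```text
along x 6.9  along y 0.9 z 184.8 | fx 1.1 fy 0.0 fz 0.2 t 21.40
```

>>> {"method": "drive_tool", "body": {
  "commands": "-0.01 -0.008 0 0 0 0 0;-0.01 -0.008 0 0 0 0 0;0 0 0 0 0 0 0"
}}

```text
time_s: 21.65
eef_pos: [564.4, -43.8, 184.8]
ee_rot: [-0.0, 0.94, 0.342, -0.0]
force: [0.6, 0.7, 0.2]
grip_width: -0.001
grip_force: 0.6
```

```bash
python3 pos.py
```

```text
along x 4.6  along y 0.9 z 184.8 | fx 0.9 fy -0.1 fz 0.2 t 21.65
```

>>> {"method": "drive_tool", "body": {
  "commands": "-0.01 -0.008 0 0 0 0 0;-0.01 -0.008 0 0 0 0 0;0 0 0 0 0 0 0"
}}

```text
time_s: 21.9
eef_pos: [562.8, -45.1, 185.0]
ee_rot: [-0.0, 0.94, 0.342, 0.0]
force: [2.1, 2.1, 0.4]
grip_width: 0.001
grip_force: 1.8
```

```bash
python3 pos.py; python3 lv.py l13
```

```text
along x 2.6  along y 1.0 z 185.0 | fx 2.9 fy -0.2 fz 0.4 t 21.90
axis px [260.3 255.3]
-0.55 [260.2, 285.7] -0.2 [260.1, 276.0] 0 [260.1, 268.4] 0.2 [260.1, 259.6] 0.4 [260.1, 250.2] 0.55 [260.1, 243.1]
```

>>> {"method": "drive_tool", "body": {
  "commands": "-0.01 -0.008 0 0 0 0 0;-0.01 -0.008 0 0 0 0 0;0 0 0 0 0 0 0"
}}

```text
time_s: 22.2
eef_pos: [560.7, -46.9, 185.1]
ee_rot: [0.0, 0.94, 0.342, 0.0]
force: [2.7, 1.9, 3.1]
grip_width: 0.002
grip_force: 2.4
```

```bash
python3 pos.py
```

```text
along x -0.2  along y 1.0 z 185.1 | fx 3.3 fy 0.3 fz 3.1 t 22.20
```

>>> {"method": "drive_tool", "body": {
  "commands": "-0.01 -0.008 0 0 0 0 0;-0.01 -0.008 0 0 0 0 0;0 0 0 0 0 0 0"
}}

```text
time_s: 22.45
eef_pos: [559.0, -48.2, 185.1]
ee_rot: [-0.0, 0.94, 0.342, 0.001]
force: [5.7, 4.6, 1.8]
grip_width: -0.0
grip_force: 3.5
```

```bash
python3 pos.py
```

```text
along x -2.1  along y 0.9 z 185.1 | fx 7.3 fy 0.1 fz 1.8 t 22.45
```

>>> {"method": "drive_tool", "body": {
  "commands": "-0.008 -0.007 0 0 0 0 0;0 0 0 0 0 0 0;0.04 0.033 0 0 0 0 0;0.1 0.083 0 0 0 0 0;0 0 0.3 0 0 0 0;0 0 0.3 0 0 0 0;-0.1 -0.08 0 0 0 0 0;0 0 0 0 0 0 0;0 0 0 0 0 0 0"
}}

```text
time_s: 23.2
eef_pos: [561.2, -45.8, 244.0]
ee_rot: [-0.0, 0.94, 0.342, -0.001]
force: [-0.5, -0.6, -0.1]
grip_width: 0.001
grip_force: 0.0
```

```bash
python3 pos.py; python3 lv.py l14
python3 - <<'E'
from d import *
S=shot("scene");im=S["pixels"].astype(int);red=((im[...,2]>90)&(im[...,2]>2.2*im[...,1]))
ys,xs=np.nonzero(red[130:180,170:220])
for r in np.unique(ys): print(r+130,xs[ys==r].min()+170,xs[ys==r].max()+170,end="; ")
E
```

```text
along x 0.4  along y 0.0 z 244.0 | fx -0.7 fy 0.1 fz -0.1 t 23.20
axis px [261.7 212.7]
red rows 208 234 cols 252 271
[(208, 11), (210, 13), (212, 12), (214, 12), (216, 12), (218, 12), (220, 12), (222, 12), (224, 12), (226, 12), (228, 12), (230, 18), (232, 20), (234, 6)]
-0.55 [261.6, 233.7] -0.2 [261.6, 225.5] 0 [261.6, 219.5] 0.2 [261.6, 213.0] 0.4 [261.6, 206.3] 0.55 [261.6, 201.3] 
155 195 196; 156 195 199; 157 195 198; 158 195 197; 159 195 197; 160 195 198; 161 195 197; 162 195 197; 163 195 197; 164 195 197; 165 196 196;
```

>>> {"method": "drive_tool", "body": {
  "commands": "0.008 0.01 0.021 0 0 0 60;0 0 0 0 0 0 60;0 0 0 0 0 0 60;0 0 0 0 0 0 60"
}}

```text
time_s: 23.63
eef_pos: [562.7, -44.4, 246.8]
ee_rot: [-0.0, 0.94, 0.342, -0.0]
force: [0.1, -0.3, 0.6]
grip_width: 0.567
grip_force: 0.0
```

```bash
python3 pos.py; python3 lv.py l15
python3 - <<'E'
from d import *
a=cv2.imread("pics/w_8.png");b=cv2.imread("pics/l15.png")
for n,p in(("before",a),("after",b)):
    im=p.astype(int); red=(im[...,2]>110)&(im[...,2]>2.5*im[...,1]); red[:,:230]=0;red[:,300:]=0;red[:190]=0;red[260:]=0
    ys,xs=np.nonzero(red); print(n,ys.min(),ys.max(),[int(red[r].sum()) for r in range(203,246)])
A,B=[cv2.cvtColor(x,cv2.COLOR_BGR2GRAY).astype(np.float32) for x in(a,b)]
w=cv2.createHanningWindow((60,60),cv2.CV_32F)
for n,(x,y) in dict(collar=(262,175),lever=(262,225),box=(262,110)).items(): print(n,cv2.phaseCorrelate(A[y-30:y+30,x-30:x+30],B[y-30:y+30,x-30:x+30],w))
E
```

```text
along x 2.8  along y 0.2 z 246.8 | fx -0.2 fy 0.3 fz 0.6 t 23.63
axis px [261.7 214.2]
red rows 210 246 cols 252 271
[(210, 11), (212, 11), (214, 12), (216, 12), (218, 12), (220, 12), (222, 12), (224, 11), (226, 11), (228, 11), (230, 12), (232, 18), (234, 18), (236, 19), (238, 19), (240, 19), (242, 18), (244, 18), (246, 5)]
-0.55 [261.7, 234.8] -0.2 [261.7, 226.8] 0 [261.7, 221.0] 0.2 [261.7, 214.6] 0.4 [261.7, 208.0] 0.55 [261.7, 203.0] 
before 205 241 [0, 0, 9, 12, 12, 12, 12, 12, 12, 12, 12, 12, 12, 12, 12, 12, 12, 11, 11, 11, 11, 11, 12, 17, 18, 19, 19, 19, 19, 20, 19, 20, 20, 20, 19, 19, 19, 19, 18, 0, 0, 0, 0]
after 210 246 [0, 0, 0, 0, 0, 0, 0, 11, 11, 11, 12, 12, 12, 12, 12, 12, 12, 12, 12, 12, 12, 11, 11, 11, 11, 11, 11, 12, 18, 18, 18, 18, 19, 19, 20, 19, 18, 19, 19, 18, 19, 18, 18]
collar ((-0.1288244139942165, 1.7283843792568092), 0.3734780237409804)
lever ((0.950833203590971, 2.3373940468885124), 0.13778829044765897)
box ((0.1584494945569439, 0.5757488725826683), 1.0624817199177212)
```

Run:
```python
from h import *
for n in("w_8","l15"):
    g=cv2.cvtColor(cv2.imread(f"pics/{n}.png"),cv2.COLOR_BGR2GRAY)
    print(n,[(r,int(g[r,257:268].mean())) for r in range(120,212,1)][20:75])
    for r in (176,182): print(r,g[r,222:302].tolist())
```

```text
w_8 [(140, 212), (141, 211), (142, 211), (143, 211), (144, 211), (145, 211), (146, 211), (147, 212), (148, 212), (149, 212), (150, 211), (151, 196), (152, 165), (153, 126), (154, 111), (155, 111), (156, 112), (157, 111), (158, 116), (159, 123), (160, 118), (161, 99), (162, 88), (163, 89), (164, 92), (165, 92), (166, 91), (167, 90), (168, 92), (169, 90), (170, 90), (171, 89), (172, 90), (173, 89), (174, 90), (175, 91), (176, 90), (177, 85), (178, 78), (179, 76), (180, 75), (181, 73), (182, 71), (183, 73), (184, 74), (185, 73), (186, 73), (187, 72), (188, 73), (189, 78), (190, 91), (191, 112), (192, 141), (193, 159), (194, 165)]
176 [215, 214, 213, 215, 215, 214, 214, 215, 214, 216, 213, 213, 216, 217, 214, 205, 181, 160, 122, 96, 89, 91, 93, 91, 93, 95, 90, 88, 90, 88, 92, 86, 89, 94, 89, 95, 90, 89, 89, 92, 90, 87, 87, 92, 89, 91, 95, 100, 94, 91, 85, 95, 90, 86, 89, 91, 88, 97, 88, 91, 90, 110, 151, 182, 201, 214, 216, 215, 216, 214, 214, 215, 217, 216, 215, 217, 216, 218, 215, 214]
182 [211, 212, 213, 211, 213, 213, 212, 214, 212, 212, 213, 213, 215, 215, 206, 172, 129, 102, 88, 87
[... 922 characters left out ...]
7, 215, 216, 215, 215, 215, 214, 214, 215, 217, 214, 210, 189, 181, 180, 153, 115, 88, 88, 87, 88, 90, 88, 89, 90, 90, 93, 93, 89, 93, 90, 91, 93, 92, 92, 90, 90, 90, 87, 92, 95, 90, 97, 84, 91, 87, 87, 96, 85, 92, 91, 91, 86, 90, 85, 89, 110, 149, 178, 186, 198, 212, 215, 214, 218, 217, 215, 216, 216, 216, 217, 217, 217, 216, 218, 215]
182 [215, 213, 212, 212, 213, 211, 213, 213, 214, 212, 214, 214, 217, 214, 205, 187, 177, 155, 114, 87, 93, 92, 94, 95, 93, 90, 91, 92, 94, 96, 92, 80, 75, 79, 75, 80, 80, 79, 77, 73, 79, 80, 79, 79, 81, 75, 76, 78, 79, 80, 88, 97, 92, 91, 91, 94, 93, 94, 87, 96, 92, 95, 118, 163, 188, 200, 211, 216, 217, 215, 215, 216, 214, 217, 215, 214, 213, 212, 211, 209]
```

The lever is locked. The gauge slid about 3 mm towards −x within its clearance and is still upright and seated. Regrasping, a little deeper.

>>> {"method": "drive_tool", "body": {
  "commands": "-0.03 -0.021 -0.2 0 0 0 60;0 0 -0.3 0 0 0 60;0 0 -0.3 0 0 0 60;0 0 -0.11 0 0 0 60;0 0 0 0 0 0 60;0 0 0 0 0 0 60;0 0 0 0 0 0 10;0 0 0 0 0 0 10;0 0 0 0 0 0 10;0 0 0 0 0 0 10;0 0 0 0 0 0 10;0 0 0 0 0 0 10",
  "force": 45
}}

```text
time_s: 24.68
eef_pos: [560.1, -46.5, 157.4]
ee_rot: [0.0, 0.94, 0.342, 0.001]
force: [-0.8, 1.9, 5.6]
grip_width: 0.169
grip_force: 44.8
```

```bash
python3 s.py; python3 pos.py
```

```text
24.6833 [560.054 -46.477 157.385] [[ 0.766  0.643  0.001]
 [ 0.643 -0.766  0.001]
 [ 0.002 -0.    -1.   ]] [-0.789  1.895  5.636] [ 0.312  0.36  -0.039] 14.40494971141964 44.83143411576748
along x -0.3  along y 0.4 z 157.4 | fx 0.6 fy -2.0 fz 5.6 t 24.68
```

>>> {"method": "drive_tool", "body": {
  "commands": "0.008 0.006 0.01 0 0 0 10;0 0 0.02 0 0 0 10;0 0 0.02 0 0 0 10;0 0 0 0 0 0 10;0 0 0 0 0 0 10"
}}

```text
time_s: 25.1
eef_pos: [560.5, -46.1, 161.0]
ee_rot: [0.0, 0.94, 0.342, 0.0]
force: [0.6, -0.4, -2.6]
grip_width: 0.177
grip_force: 43.9
```

```bash
python3 pos.py
```

```text
along x 0.1  along y 0.2 z 161.0 | fx 0.2 fy 0.7 fz -2.6 t 25.10
```

The gauge comes free with only its weight on the wrist. I'll lift it out and locate the mat precisely.

>>> {"method": "drive_tool", "body": {
  "commands": "0 0 0.05 0 0 0 10;0 0 0.08 0 0 0 10;0 0 0.1 0 0 0 10;0 0 0.12 0 0 0 10;0 0 0.2 0 0 0 10;0 0 0.25 0 0 0 10;0 0 0 0 0 0 10;0 0 0 0 0 0 10"
}}

```text
time_s: 25.77
eef_pos: [560.8, -46.0, 242.3]
ee_rot: [0.001, 0.94, 0.342, 0.001]
force: [-0.4, -0.3, -4.0]
grip_width: 0.178
grip_force: 44.3
```

```bash
python3 pos.py
python3 - <<'E'
from d import *
print("j",np.round(sense()["joints"],2))
T=shot("top");S=shot("scene");obs=[]
for p,c0 in((T,(202,202)),(S,(305,254))):
    m=cv2.inRange(cv2.cvtColor(p["pixels"],cv2.COLOR_BGR2HSV),(35,60,30),(90,255,255))
    cs,_=cv2.findContours(m,0,2)
    k=min([k for k in cs if cv2.contourArea(k)>150],key=lambda k:np.hypot(*(np.array(cv2.minAreaRect(k)[0])-c0)))
    q=cv2.approxPolyDP(k,6,True)[:,0]; X=np.array([atz(p,u,4)[:2] for u in q]); print(len(q),X.round().tolist(),X.mean(0),np.linalg.norm(X-np.roll(X,1,0),axis=1))
    obs.append((p,proj(p,np.append(X.mean(0),4))))
print(tri(obs))
E
```

```text
along x 0.8  along y 0.8 z 242.3 | fx -0.6 fy -0.0 fz -4.0 t 25.77
j [-0.3  0.4  1.4  0.   1.4  0.6]
4 [[498.0, 340.0], [374.0, 356.0], [355.0, 233.0], [482.0, 212.0]] [427.1 285.4] [129.  125.  123.9 128.8]
4 [[356.0, 238.0], [480.0, 217.0], [499.0, 341.0], [374.0, 359.0]] [427.2 288.6] [122.2 126.1 125.2 126.5]
(array([426.6, 286.5,   2.4]), [1.1, 1.1])
```

>>> {"method": "drive_tool", "body": {
  "commands": "-0.04 0.1 0 0 0 0 10;-0.08 0.2 0 0 0 0 10;-0.11 0.28 0 0 0 0 10;-0.11 0.28 0 0 0 0 10;-0.11 0.28 0 0 0 0 10;-0.11 0.28 0 0 0 0 10;-0.11 0.28 0 0 0 0 10;-0.11 0.28 0 0 0 0 10;-0.11 0.28 0 0 0 0 10;-0.11 0.28 0 0 0 0 10;-0.11 0.28 0 0 0 0 10;-0.11 0.28 0 0 0 0 10;-0.07 0.16 0 0 0 0 10;-0.04 0.08 0 0 0 0 10;0 0 0 0 0 0 10;0 0 0 0 0 0 10;0 0 0 0 0 0 10"
}}

```text
time_s: 27.28
eef_pos: [427.7, 287.1, 240.7]
ee_rot: [0.0, 0.94, 0.342, -0.0]
force: [-0.2, -0.1, -3.2]
grip_width: 0.174
grip_force: 44.4
```

```bash
python3 s.py
```

```text
27.2833 [427.747 287.104 240.727] [[ 0.766  0.642 -0.001]
 [ 0.642 -0.766  0.   ]
 [-0.    -0.001 -1.   ]] [-0.196 -0.141 -3.152] [-0.001  0.035  0.042] 14.762534666191822 44.40335154533386
```

>>> {"method": "drive_tool", "body": {
  "commands": "0 0 -0.15 0 0 0 10;0 0 -0.25 0 0 0 10;0 0 -0.3 0 0 0 10;0 0 -0.3 0 0 0 10;0 0 -0.2 0 0 0 10;0 0 -0.15 0 0 0 10;0 0 -0.07 0 0 0 10;0 0 0 0 0 0 10;0 0 0 0 0 0 10;0 0 0 0 0 0 10"
}}

```text
time_s: 28.12
eef_pos: [428.3, 287.9, 100.2]
ee_rot: [0.0, 0.94, 0.342, 0.001]
force: [-0.2, 0.3, -3.2]
grip_width: 0.178
grip_force: 44.3
```

>>> {"method": "drive_tool", "body": {
  "commands": "0 0 -0.02 0 0 0 10;0 0 -0.01 0 0 0 10;0 0 -0.01 0 0 0 10;0 0 0 0 0 0 10;0 0 0 0 0 0 10"
}}

```text
time_s: 28.53
eef_pos: [427.5, 288.0, 95.1]
ee_rot: [-0.0, 0.94, 0.342, 0.0]
force: [0.6, -0.7, -2.9]
grip_width: 0.174
grip_force: 44.4
```

>>> {"method": "drive_tool", "body": {
  "commands": "0 0 -0.01 0 0 0 10;0 0 -0.01 0 0 0 10;0 0 -0.01 0 0 0 10;0 0 0 0 0 0 10;0 0 0 0 0 0 10"
}}

```text
time_s: 28.95
eef_pos: [427.4, 288.0, 91.9]
ee_rot: [-0.0, 0.94, 0.342, -0.0]
force: [0.4, -0.4, -2.6]
grip_width: 0.18
grip_force: 44.4
```

>>> {"method": "drive_tool", "body": {
  "commands": "0 0 -0.008 0 0 0 10;0 0 0 0 0 0 10;0 0 0 0 0 0 10"
}}

```text
time_s: 29.2
eef_pos: [427.7, 288.1, 91.4]
ee_rot: [-0.0, 0.94, 0.342, 0.0]
force: [-0.3, 0.1, -0.6]
grip_width: 0.175
grip_force: 44.6
```

>>> {"method": "drive_tool", "body": {
  "commands": "0 0 -0.008 0 0 0 10;0 0 0 0 0 0 10;0 0 0 0 0 0 10"
}}

```text
time_s: 29.45
eef_pos: [427.9, 288.2, 91.4]
ee_rot: [-0.0, 0.94, 0.342, 0.001]
force: [-1.2, 0.3, 7.5]
grip_width: 0.178
grip_force: 45.7
```

The foot is on the mat (7.5 N). I'll ease off, release slowly, and withdraw straight up.

>>> {"method": "drive_tool", "body": {
  "commands": "0 0 0.008 0 0 0 10;0 0 0 0 0 0 20;0 0 0 0 0 0 30;0 0 0 0 0 0 45;0 0 0 0 0 0 60;0 0 0 0 0 0 60;0 0 0.1 0 0 0 60;0 0 0.2 0 0 0 60;0 0 0.3 0 0 0 60;0 0 0.3 0 0 0 60;0 0 0.3 0 0 0 60;-0.25 -0.2 0.1 0 0 0 60;0 0 0 0 0 0 60;0 0 0 0 0 0 60;0 0 0 0 0 0 60"
}}

```text
time_s: 30.7
eef_pos: [402.6, 268.1, 221.4]
ee_rot: [-0.0, 0.94, 0.342, 0.0]
force: [0.5, -0.2, -0.6]
grip_width: 0.6
grip_force: 0.0
```

```bash
python3 s.py
python3 - <<'E'
from d import *
W=shot("wrist");S=shot("scene");T=shot("top")
ax=np.array([426.5,286.5,0.])
def crop(p,X,h,sc):
    u=proj(p,X).astype(int); im=p["pixels"]; y0=int(np.clip(u[1]-h,0,384-2*h));x0=int(np.clip(u[0]-h,0,512-2*h))
    print("crop origin",x0,y0,"axis foot/top",proj(p,ax+[0,0,4]).round(1),proj(p,ax+[0,0,124]).round(1))
    return cv2.resize(im[y0:y0+2*h,x0:x0+2*h],(390,390),interpolation=cv2.INTER_CUBIC)
a=crop(W,ax+[0,0,50],75,0); b=crop(S,ax+[0,0,50],45,0)
cv2.imwrite("pics/fin.png",np.hstack([a,b]))
for X in((438,-170),):
    pass
for n in ("eyepiece","objective","slide_box","mug"): print(n,[np.round(b["position"]).tolist() for b in boxes_of(T,n)[:1]])
E
```

```text
30.7 [402.584 268.061 221.4  ] [[ 0.766  0.643  0.   ]
 [ 0.643 -0.766  0.   ]
 [ 0.     0.    -1.   ]] [ 0.537 -0.213 -0.55 ] [-0.026  0.009 -0.008] 51.02839377848233 0.0
crop origin 188 70 axis foot/top [263.3 140.2] [263.7 157. ]
crop origin 260 195 axis foot/top [303.8 253.1] [307.7 218.4]
eyepiece []
objective [[234.0, 206.0]]
slide_box [[210.0, 134.0]]
mug [[364.0, 132.0]]
```

View pics/fin.png

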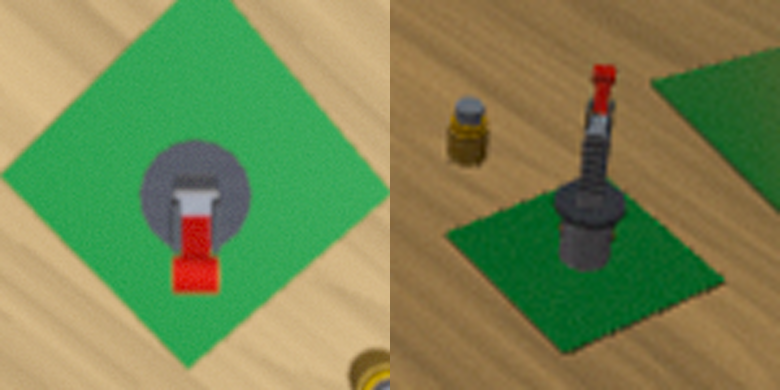

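The final view shows the gauge upright near the centre of the small green mat with the lever locked, and the bystanders the networks found are where they were. Handing in.

```bash
python3 -c "
from rig import finish_job
print(finish_job())"
```

```text
the job is handed in; nothing more can be done
None
```

The gauge was seated in the tube, unlocked, locked again and drawn out, and it now stands upright with its whole foot on the small green mat, handed in at about 31 s; the plungers' 36 mm setting was not checked by camera, only inferred from the lever reaching both stops, and the eyepiece was not re-detected at the end.

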